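# Brush out, load and pin a sample bottle carrier

## Robot

A 7-joint arm with a two-finger parallel gripper is mounted at the origin on a cart in front of the work surface, level with it; the furniture and walls round the work are solid. World frame = base frame: x ahead of the robot, y to its left, z up, the work surface at z = 0. Lengths are in m, angles in rad, forces in N, time in s.
With the tool pointing down it reaches from about 0.4 to 0.875 m from the base axis. Payload 19.3 kg.
Tool frame: the origin (TCP) lies at the very end of the fingers, on their centre line; the grasp point (between the pads) lies 19 mm behind it; z points along the fingers, y is the direction in which the jaws open and shut (so a half turn about z gives the same grasp; the last joint's range is limited). The gripper opens to 85 mm and grips with 20 to 120 N. Pads are 22 mm wide; open, the fingers measure 114 mm over their backs; the gripper's body (76 mm by 85 mm) begins 54 mm behind the grasp point. The pads swing forward as they close: fully open they stand 13 mm farther back than shut.
Start: joints at [-1.261, 0.521, -0.036, 1.599, 0.021, 1.021, -0.113], TCP at [0.232, 0.58, 0.231] pointing down, gripper open.
Joint ranges: [-2.91, 2.91], [-0.3, 2.13], [-1.5, 1.42], [0.17, 2.43], [-1.26, 4.41], [0.16, 1.93], [-2.52, 2.52]. Speed limits (rad/s): [1.89, 1.89, 2.39, 2.39, 3.01, 3.01, 3.01].

## Interface

Orientations are given as [roll, pitch, yaw] about the fixed x, y, z axes, in that order (R = Rz(yaw) Ry(pitch) Rx(roll)).
In Python, from workcell import bot gives the robot as it stands. The module is installed in compiled form; this text tells all that it offers.
- The arm moves only by the shell command python3 -m inch 'ROWS' [FORCE]. ROWS is JSON, a list of rows, each an object of numbers: "dx", "dy", "dz": the shift along the tool's x, y, z in mm; "rx", "ry", "rz": the turn, a rotation vector about the tool's x, y, z in rad; "hand": the closure, from -1 (fully open) to 1 (shut), so that 0 is half open. In form: [{"dx": .., "dy": .., "dz": .., "rx": .., "ry": .., "rz": .., "hand": ..}, ...]. A call has 1 to 10 rows; each row shifts and turns the commanded pose from where the row before left it, along the tool's axes as they then stand; what a row does not reach is not made up. A row lasts 1/10 s, in which the tool goes at most 50 mm and 8.59 degrees, less where a joint would pass 70% of its speed; a pose out of reach is approached as far as the arm can. A call with a gripper value outside its range is refused whole. The fingers move at their own pace and stop on an object; FORCE is the grip in N (left out, the last holds). Time passes only in rows, so rows that do not move let the fingers close. It gives the time, the measured TCP pose, the force and the opening at its end, in the units of the state.
- bot.observe(): the state, without advancing time (a new reading comes with each control period).
- bot.grab_frame(name): name is "scene" or "top" or "wrist"; returns (picture, depth): 400x640x3 uint8, red, green, blue; 400x640 float32, m along the optical axis (not along the pixel's ray), 0 where there is no reading.
- bot.get_calibration(name): a dict with "vertical_fov" (degrees; the focal length in pixels is half the picture's height over the tangent of half this angle, whatever the lens; pixels are square), "cx", "cy" (the principal point, pixels), "origin" and "orientation" of the camera in the world. Camera axes: x right, y down, z forward; pixel columns grow to the right and rows downward; lengths in m; the calibration is good to about 2 mm. A picture is of the moment at which its call begins: read the wrist's pose just before it. get_calibration takes no time and is no camera call; for the wrist camera it gives the pose at the moment of the call.
- bot.job_done(): hands the job in, once; it reports no verdict.
Trained networks look in the newest picture that a camera, given by its name, has taken for a name from the list of things; names that differ only in an ending like _2 or _b are one class to them, and where a whole thing is asked for, a point or a joint stands for the part that bears it (a point fixed in the world has none). Each returns a list of dicts, best first, with "score" (0 to 1); they miss things now and then, are a little off and sometimes report something else, mostly with a low value. They report only what shows in the picture. A call takes as long as a camera call. They do not tell look-alikes from the thing itself.
- bot.trace(camera, target): "region" (400x640 bool, what is visible of it) and "box" ([left, top, right, bottom] in pixels, round what is visible of it).
- bot.tip_of(camera, target): "centre" ([row, column] in pixels: a listed point, or the origin of a listed thing).
The state is a dict: "clock": time; "qpos": joint angles; "qd": joint speeds; "joint_efforts": joint torques, N m; "position": TCP position; "tool_rot": TCP orientation; "force": force on the tool from outside, world axes, zero at the start; "moment": the same for the moment, N m; "grip_width": finger opening in m.
Only numpy, scipy, OpenCV 4.12 (cv2) and the standard library are available. Lean on these libraries where they do the work, as an engineer would, in place of code of your own. Each camera call takes 0.05 s, during which the arm holds its last target.

## Task

Get the round carrier tub ready for transport: take the brush from its stand and scrub up and down inside the empty tub, at least three times right down to its floor with a lift up to the rim in between, then stand the brush back in its stand. Stand every blue-capped bottle upright in the tub round the centre post, lower the keeper plate, hub up, over the post until it lies flat on the pedestal, and lock it by sliding the hitch pin clip's straight leg through the cross-drilled hole until the sprung leg snaps over the post and its bow hugs the shank. Leave the other things on the bench where they are.

Things in the scene. Friction and masses are not known exactly. Their poses are not given: they have to be found in the camera images.
- tub: Fixed white round tub, 212 mm outer diameter (lip 217), wall 75 mm high and 4 mm thick, open on top, floor 8 mm above the origin. Origin: centre of the underside; z up. On its axis stands an aluminium pedestal 52 mm in diameter, its flat top 119 mm above the origin (that carries the keeper plate); from it a steel post 24 mm in diameter rises to 160 mm above the origin.
- cross_hole (a point): centre of the post's cross hole, on the tub's axis 144 mm above the tub's origin; the hole runs level through the post along the tub's y axis, 10 mm wide and 11.5 mm high, and may be entered from either side
- stand: Fixed grey brush stand: a cup 80 mm high, inner diameter 45 mm, inner floor 6 mm above the origin, on a foot 92 mm in diameter. Origin: centre of the underside.
- brush: Loose brush 235 mm long standing upright in the stand, 100 g. Origin: centre of its lower end, z towards the handle. Bristle head 41 mm in diameter from 0 to 88 mm, firm core 36 mm; thin stem; black round handle 21 mm in diameter from 162 to 228 mm.
- brush_grip (a point): middle of the brush's handle, 200 mm above its lower end
- bottle_a: Loose clear reagent bottle with blue cap, 56 mm in diameter, 105 mm tall, 170 g; origin: centre of its underside, z up. The cap is 32 mm in diameter from 94 to 105 mm, the body below it 56 mm wide and shouldered. Two to four of these four bottles are there in a run (None: absent).
- bottle_b: Loose clear reagent bottle with blue cap, 56 mm in diameter, 105 mm tall, 170 g; origin: centre of its underside, z up. The cap is 32 mm in diameter from 94 to 105 mm, the body below it 56 mm wide and shouldered. Two to four of these four bottles are there in a run (None: absent).
- bottle_c: Loose clear reagent bottle with blue cap, 56 mm in diameter, 105 mm tall, 170 g; origin: centre of its underside, z up. The cap is 32 mm in diameter from 94 to 105 mm, the body below it 56 mm wide and shouldered. Two to four of these four bottles are there in a run (None: absent).
- bottle_d: Loose clear reagent bottle with blue cap, 56 mm in diameter, 105 mm tall, 170 g; origin: centre of its underside, z up. The cap is 32 mm in diameter from 94 to 105 mm, the body below it 56 mm wide and shouldered. Two to four of these four bottles are there in a run (None: absent).
- keeper: Loose aluminium keeper plate, a disc 170 mm in diameter and 6 mm thick lying flat, with a hub 44 mm in diameter in the middle that rises to 19.5 mm; a hole 31 mm in diameter goes through both. 300 g. Origin: centre of the underside, z up through the hub. Seated, its origin is 119 mm above the tub's origin.
- clip: Loose hitch pin clip lying flat, 80 g. Origin: centre of the underside of its black rubber grip block (36 mm along x, 34 mm along y, 10 mm thick); x points along the legs. Straight leg: 6 mm wire at y = -10, z = 5 mm, tip at x = 120 mm. Sprung leg beside it, towards +y: 6 mm wire, flared tip at x = 111, y = 13 mm. A thin wire eye trails to x = -38 mm.
- clip_seat (a point): point on the straight leg's axis (x = 62, y = -10, z = 5 mm in the clip's frame) that lies at the centre of the cross hole when the bow hugs the post
- timer: bystander: small white timer
- swab_r: bystander: small capped sample tube, orange cap, lying flat
- marker_r: bystander: red marker
- clip_spring (a joint): the clip's sprung leg, hinged at the block; 0 at rest, grows as it is spread away from the straight leg (1.6 N m/rad). The post spreads it by about 0.1 rad on the way in (5 to 15 N of push), then drops into its bow
Not all that is in view belongs to the job. Leave any brown or pink look-alike of the bottle_a alone.

How it is judged:
On the way, in this order (a step that is already met when the one before it is completed fails the run):
1. brush down to the tub's floor, first stroke (horizontal distance between brush and tub below 0.09 m and z of brush in the frame of tub below 0.02 m), for 0.05 s.
2. brush lifted up to the rim (horizontal distance between brush and tub below 0.09 m and z of brush in the frame of tub above 0.06 m), for 0.05 s.
3. brush down to the tub's floor again (all of step 1), for 0.05 s.
4. brush lifted up to the rim again (all of step 2), for 0.05 s.
5. brush down to the tub's floor, third stroke (all of step 3), for 0.05 s.
6. brush back in its stand, released (horizontal distance between brush and stand below 0.02 m and z of brush in the frame of stand below 0.015 m and angle between brush's own z axis and vertical below 0.2 rad and contact force between brush and the fingers below 0.1 N), for 0.2 s.
7. all bottles upright in the tub, released (horizontal distance between each of bottle_a, bottle_b, bottle_c, bottle_d and tub below 0.085 m and z of each of bottle_a, bottle_b, bottle_c, bottle_d in the frame of tub below 0.016 m and angle between each of bottle_a, bottle_b, bottle_c, bottle_d's own z axis and vertical below 0.12 rad and contact force between each of bottle_a, bottle_b, bottle_c, bottle_d and the fingers below 0.1 N), for 0.2 s.
8. keeper plate flat on the pedestal (horizontal distance between keeper and tub below 0.007 m and z of keeper in the frame of tub below 0.124 m and angle between keeper's own z axis and vertical below 0.06 rad), for 0.2 s.
9. clip through the cross hole, post in its bow (distance between clip_seat and cross_hole below 0.008 m and angle between the x axis of clip and the y axis of tub, either way round below 0.25 rad and angle between the z axis of clip and the z axis of tub, either way round below 0.3 rad), for 0.2 s.
At the end, for the whole second after the job is handed in: Brush in its stand; present bottles upright (0.12 rad) on the tub's floor within 85 mm of its axis; plate flat on the pedestal, within 7 mm of the axis; clip's seat point within 8 mm of the cross hole's centre, leg along it within 0.25 rad, clip level within 0.3 rad; all at rest (all of step 8 and all of step 9 and horizontal distance between brush and stand below 0.02 m and z of brush in the frame of stand below 0.015 m and angle between brush's own z axis and vertical below 0.2 rad and horizontal distance between each of bottle_a, bottle_b, bottle_c, bottle_d and tub below 0.085 m and z of each of bottle_a, bottle_b, bottle_c, bottle_d in the frame of tub below 0.016 m and angle between each of bottle_a, bottle_b, bottle_c, bottle_d's own z axis and vertical below 0.12 rad and linear speed of each of clip, keeper below 0.02 m/s); the robot touches nothing.
It fails at once if a bystander is pushed more than 30 mm (distance of any of timer, swab_r, marker_r from where it was at the start of the episode above 0.03 m).
Of bottle_a, bottle_b, bottle_c, bottle_d only 2 to 4 are there at a start; the rules pass over those that are not, and their reading is None.
At some moment in a run one of keeper, clip may be knocked a few centimetres aside while the robot is not near it.
It also fails if it takes over 210 s, if anything falls off the work surface, if the arm or the gripper's body presses on something with over 40 N, if the wrist force passes 120 N, or if a joint passes its speed limit or range.

## Working session

There is one attempt and no reset: what is moved stays moved. The work goes in short steps, Python scripts to look and compute and a shell command to move; the robot and the scene stay as the last step left them, time stands still between calls to the robot, and variables do not carry over. Pictures are saved under pics/ and viewed, and the job is handed in when it is done.

```bash
mkdir -p pics; cat > h.py <<'E'
import numpy as np, cv2
from workcell import bot
from scipy.spatial.transform import Rotation as R
def cal(n):
    c=bot.get_calibration(n); f=200/np.tan(np.radians(c['vertical_fov'])/2)
    o=np.array(c['orientation'],float)
    Rm=R.from_euler('xyz',o).as_matrix() if o.shape==(3,) else (o if o.shape==(3,3) else R.from_quat(o).as_matrix())
    return f,c['cx'],c['cy'],np.array(c['origin']),Rm
def shot(n,fn=None):
    k=cal(n); im,d=bot.grab_frame(n)
    if fn: cv2.imwrite('pics/'+fn,im[:,:,::-1])
    return im,d,k
def world(d,k):
    f,cx,cy,o,Rm=k; v,u=np.mgrid[0:400,0:640]
    P=np.stack([(u-cx)/f*d,(v-cy)/f*d,d],-1)
    W=P@Rm.T+o; W[d==0]=np.nan; return W
def ray(r,c,k,z):
    f,cx,cy,o,Rm=k; v=Rm@np.array([(c-cx)/f,(r-cy)/f,1]); return o+v*(z-o[2])/v[2]
def proj(p,k):
    f,cx,cy,o,Rm=k; q=Rm.T@(np.array(p)-o); return cy+f*q[1]/q[2],cx+f*q[0]/q[2]
E
python3 - <<'E'
from h import *
for n in('scene','top','wrist'):
    print(n,bot.get_calibration(n)); shot(n,n+'0.png')
print(bot.observe())
E
```

```text
scene {'vertical_fov': 52.45046958002864, 'cx': 318.48343900991625, 'cy': 201.16671515838252, 'origin': array([-0.1347598 , -0.45930418,  0.95978728]), 'orientation': array([-2.39780699,  0.00648489, -1.03202599])}
top {'vertical_fov': 50.12069934807354, 'cx': 318.51539242604485, 'cy': 195.9394849980197, 'origin': array([ 0.33418767, -0.064531  ,  1.32979063]), 'orientation': array([-2.99537024,  0.00552268, -1.55357498])}
wrist {'vertical_fov': 60.779810353312385, 'cx': 320.27641441222914, 'cy': 200.10369281365706, 'origin': array([0.16271092, 0.60774462, 0.37337462]), 'orientation': array([2.84256115e+00, 5.16218968e-04, 1.18939946e+00])}
{'clock': 0.15, 'qpos': array([-1.26121685,  0.5218545 , -0.0362896 ,  1.59988168,  0.02121599,
        1.0210657 , -0.1128081 ]), 'qd': array([-0.00118212, -0.00261033, -0.00138472, -0.00154659, -0.0003896 ,
       -0.00011806,  0.0011933 ]), 'joint_efforts': array([ 1.19406814e-03, -9.27375770e+01,  1.97990231e+00, -3.70059514e+01,
        1.79018558e-02,  6.23762899e-03,  1.28917191e-05]), 'position': array([0.23165792, 0.58021833, 0.23087079]), 'tool_rot': array([-3.14077295e+00,  8.64746672e-05,  2.76176842e+00]), 'force': array([-0.66743964, -0.01332923,  0.96242674]), 'moment': array([ 0.00492846,  0.00622098, -0.01010382]), 'grip_width': 0.08500811605715264}
```

View pics/scene0.png

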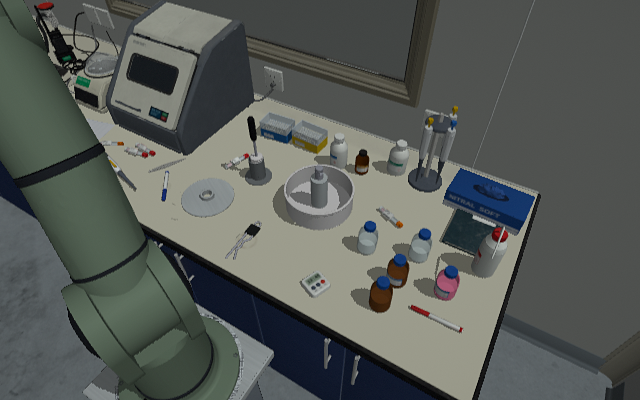

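View pics/top0.png

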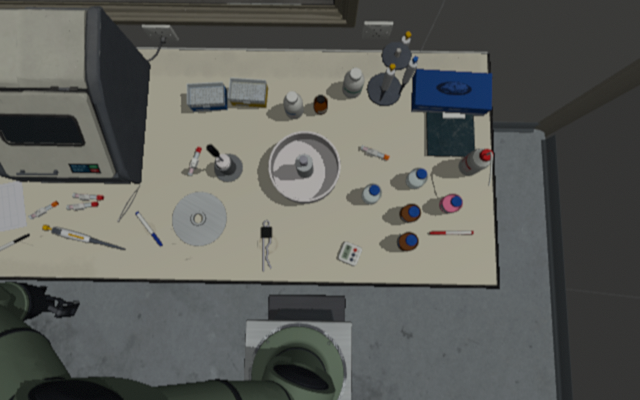

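View pics/wrist0.png

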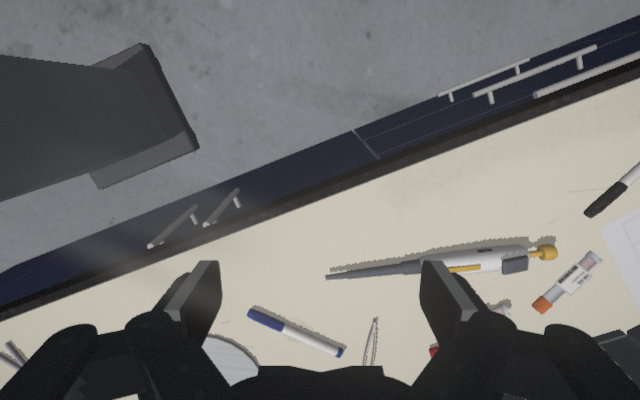

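In the top view, the clear blue-capped bottles are at (372,193) and (417,178). The brown ones are at (410,213) and (408,241), and the pink one at (452,204). The tub is at (304,167), stand and brush at (222,160), keeper at (199,218), and clip at (266,240). I'll enlarge these and measure them.

```bash
python3 - <<'E'
from h import *
im,d,k=shot('top'); ims,ds,ks=shot('scene')
a=cv2.resize(im[120:280,160:480],(800,400),interpolation=cv2.INTER_CUBIC)
b=cv2.resize(ims[200:340,330:530],(286,200),interpolation=cv2.INTER_CUBIC)
c=cv2.resize(ims[200:280,180:340],(400,200),interpolation=cv2.INTER_CUBIC)
o=np.zeros((600,800,3),np.uint8);o[:400]=a;o[400:,:286]=b;o[400:,300:700]=c
cv2.imwrite('pics/zoom0.png',o[:,:,::-1])
W={'top':world(d,k),'scene':world(ds,ks)}; K={'top':k,'scene':ks}
for n in('top','scene'):
  for t in('tub','stand','brush','bottle_a','keeper','clip','timer','swab_r','marker_r'):
    for r in bot.trace(n,t)[:6]:
      m=r['region']; P=W[n][m]; P=P[~np.isnan(P[:,0])]
      print(n,t,round(r['score'],2),np.round(r['box']),np.round(np.median(P,0),3),'zmax',np.round(np.percentile(P[:,2],97),3),'x',np.round(np.percentile(P[:,0],[2,98]),3),'y',np.round(np.percentile(P[:,1],[2,98]),3))
  for t in('cross_hole','brush_grip','keeper','clip','clip_seat','tub','stand'):
    print(n,t,[(round(x['score'],2),np.round(x['centre'],1)) for x in bot.tip_of(n,t)[:2]])
E
```

```text
top tub 0.74 [213. 152. 240. 184.] [0.603 0.22  0.007] zmax 0.081 x [0.575 0.659] y [0.192 0.276]
top tub 0.66 [270. 130. 342. 202.] [ 0.614 -0.009  0.01 ] zmax 0.121 x [0.512 0.713] y [-0.107  0.09 ]
top tub 0.59 [260. 222. 273. 271.] [0.398 0.109 0.009] zmax 0.015 x [0.31  0.435] y [0.09  0.122]
top tub 0.45 [206. 144. 229. 168.] [0.617 0.23  0.093] zmax 0.242 x [0.602 0.638] y [0.216 0.25 ]
top stand 0.9 [214. 152. 242. 182.] [0.604 0.219 0.007] zmax 0.082 x [0.575 0.659] y [0.191 0.275]
top stand 0.4 [267. 131. 344. 204.] [ 0.614 -0.008  0.01 ] zmax 0.121 x [0.51  0.713] y [-0.108  0.092]
top brush 0.74 [206. 146. 230. 166.] [0.617 0.23  0.093] zmax 0.242 x [0.602 0.638] y [0.215 0.252]
top bottle_a 0.88 [397. 232. 419. 251.] [ 0.39  -0.314  0.078] zmax 0.107 x [0.366 0.417] y [-0.348 -0.294]
top bottle_a 0.78 [361. 183. 379. 203.] [ 0.529 -0.209  0.077] zmax 0.108 x [0.508 0.573] y [-0.24  -0.187]
top bottle_a 0.73 [442. 192. 464. 214.] [ 0.504 -0.443  0.077] zmax 0.108 x [0.482 0.536] y [-0.478 -0.427]
top bottle_a 0.64 [402. 205. 418. 223.] [ 0.472 -0.321  0.079] zmax 0.108 x 
[... 2547 characters left out ...]
324 0.43 ] y [0.092 0.12 ]
scene timer 0.58 [300. 273. 329. 295.] [ 0.347 -0.155  0.014] zmax 0.018 x [0.318 0.378] y [-0.185 -0.12 ]
scene swab_r 0.72 [379. 207. 402. 229.] [ 0.668 -0.223  0.013] zmax 0.018 x [0.648 0.684] y [-0.266 -0.189]
scene marker_r 0.68 [411. 308. 462. 331.] [ 0.419 -0.468  0.01 ] zmax 0.015 x [0.415 0.433] y [-0.525 -0.404]
scene cross_hole [(0.67, array([169. , 318.9]))]
scene brush_grip [(0.56, array([126.4, 251.9]))]
scene keeper [(0.96, array([195.4, 208.3])), (0.6, array([202.8, 321.7]))]
scene clip [(0.5, array([229.3, 257.3]))]
scene clip_seat [(0.62, array([241.7, 239. ]))]
scene tub [(0.78, array([204. , 319.9]))]
scene stand [(0.77, array([177. , 257.4]))]
```

View pics/zoom0.png

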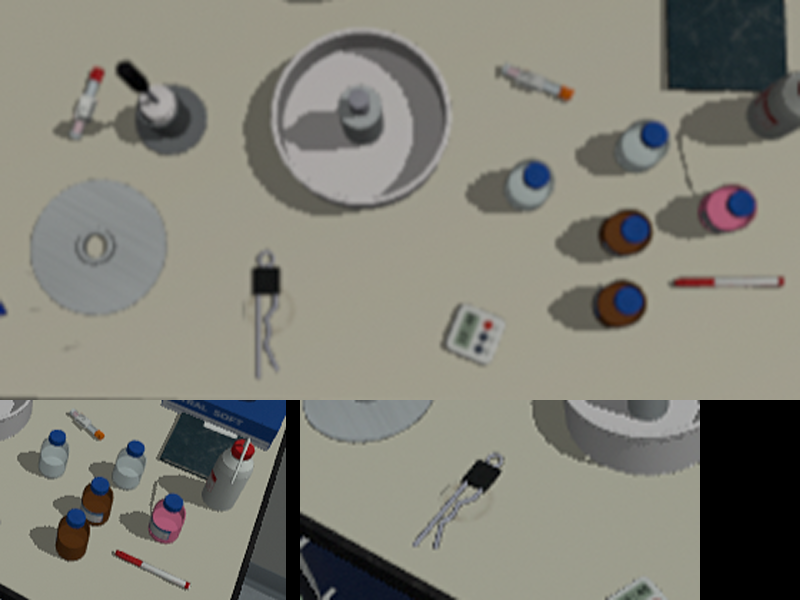

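Only two bottles are clear: zoom (528,185) and (642,147). The brown pair and the pink one are look-alikes, so I'll leave them. Next I'll fit precise centres.

```bash
cat >> h.py <<'E'
from scipy.optimize import least_squares
def circ(P,r=None):
    P=P[:,:2]; c0=(P.min(0)+P.max(0))/2
    if r: s=least_squares(lambda p:np.hypot(*(P-p).T)-r,c0,loss='soft_l1',f_scale=.002)
    else: s=least_squares(lambda p:np.hypot(*(P-p[:2]).T)-p[2],[*c0,.05],loss='soft_l1',f_scale=.002)
    return np.round(s.x,4)
def disc(P):  # min enclosing circle of robust pts
    c,r=cv2.minEnclosingCircle((P[:,:2]*1000).astype(np.float32)); return np.round(np.array(c)/1000,4),round(r/1000,4)
def near(W,x,y,r,z0,z1):
    with np.errstate(all='ignore'):
        m=(np.hypot(W[...,0]-x,W[...,1]-y)<r)&(W[...,2]>z0)&(W[...,2]<z1)
    return W[m]
def go(p,yaw,tilt=None):
    "print tool-frame delta from present pose to TCP p (m), tool down with yaw"
    s=bot.observe(); Rc=R.from_euler('xyz',s['tool_rot']); Rt=R.from_euler('xyz',[np.pi,0,yaw]) if tilt is None else tilt
    d=Rc.inv().apply(np.array(p)-s['position'])*1000; rv=(Rc.inv()*Rt).as_rotvec()
    print('clock',s['clock'],'pos',np.round(s['position'],4),'rot',np.round(s['tool_rot'],4),'w',round(s['grip_width'],4),'| delta mm',np.round(d,1),'rv',np.round(rv,4))
    dr=Rt.inv().apply(np.array(p)-s['position'])*1000; print('  if turned first:',np.round(dr,1))
E
python3 - <<'E'
from h import *
for n in('top','scene'):
  im,d,k=shot(n); W=world(d,k); print(n)
  P=near(W,.612,-.009,.13,.068,.085); print('rim',len(P),circ(P),disc(P))
  P=near(W,.612,-.009,.05,.112,.127); print('ped',len(P),disc(P),np.median(P[:,2]))
  P=near(W,.612,-.009,.05,.15,.17); print('post',len(P),disc(P),np.median(P[:,2]),P.mean(0))
  P=near(W,.615,.232,.06,.003,.02); print('foot',len(P),disc(P))
  P=near(W,.615,.232,.04,.16,.26); print('handle',len(P),disc(P),P.mean(0),P[:,2].max()); 
  for z in (.17,.19,.21,.225):
    Q=P[abs(P[:,2]-z)<.01]; print(z,len(Q),Q.mean(0) if len(Q) else '')
  P=near(W,.453,.316,.1,.0035,.012); print('keep',len(P),disc(P))
  P=near(W,.453,.316,.04,.013,.026); print('hub',len(P),disc(P),circ(P),np.median(P[:,2]))
  for x,y in((.53,-.21),(.58,-.345)):
    P=near(W,x,y,.045,.098,.115); print('cap',len(P),disc(P),P.mean(0))
    P=near(W,x,y,.045,.015,.09); print('body',len(P),disc(P),P.mean(0))
  P=near(W,.416,.107,.03,.006,.02); print('block',len(P),np.round(cv2.minAreaRect((P[:,:2]*1000).astype(np.float32)),1) if 0 else cv2.minAreaRect((P[:,:2]*1000).astype(np.float32)))
E
```

```text
top
rim 534 [ 0.6113 -0.0094  0.1043] (array([ 0.6123, -0.0102]), 0.1092)
ped 173 (array([ 0.612 , -0.0095]), 0.0261) 0.11942730621691622
post 57 (array([ 0.6116, -0.009 ]), 0.0119) 0.15982307559254227 [ 0.61072917 -0.00907519  0.15930435]
foot 370 (array([0.6151, 0.2322]), 0.0596)
handle 112 (array([0.6199, 0.2327]), 0.0106) [0.61742624 0.22981265 0.21697784] 0.2451776818596585
0.17 14 [0.6156314  0.22776699 0.17248428]
0.19 15 [0.61652733 0.22793179 0.19055462]
0.21 25 [0.61550663 0.22825334 0.21079656]
0.225 23 [0.61651333 0.2286438  0.22508827]
keep 1928 (array([0.454 , 0.3161]), 0.0998)
hub 89 (array([0.4529, 0.3239]), 0.0287) [0.4538 0.316  0.0189] 0.019346618149471917
cap 95 (array([ 0.5368, -0.216 ]), 0.0159) [ 0.53677101 -0.21533596  0.10475741]
body 229 (array([ 0.5344, -0.2144]), 0.0284) [ 0.52657475 -0.20885096  0.06685392]
cap 91 (array([ 0.5874, -0.3538]), 0.0156) [ 0.58717302 -0.35343118  0.10460627]
body 256 (array([ 0.5853, -0.3515]), 0.0287) [ 0.57688829 -0.3434664   0.06430395]
block 148 ((414.056884765625, 105.56327819824219), (48.30500030517578, 56.24090194702148
[... 446 characters left out ...]
13]
0.19 36 [0.61389298 0.22981004 0.19040943]
0.21 39 [0.61347468 0.22971668 0.21101753]
0.225 39 [0.61375764 0.23072506 0.22520779]
keep 1305 (array([0.4429, 0.3194]), 0.0987)
hub 79 (array([0.4507, 0.318 ]), 0.0232) [0.4505 0.3162 0.0188] 0.01803223628692241
cap 88 (array([ 0.534 , -0.2147]), 0.0162) [ 0.53352349 -0.21602307  0.10298032]
body 413 (array([ 0.5316, -0.2141]), 0.0293) [ 0.51678907 -0.2198684   0.05746204]
cap 94 (array([ 0.5852, -0.3531]), 0.0156) [ 0.58343899 -0.35339722  0.10269165]
body 446 (array([ 0.5806, -0.3532]), 0.0284) [ 0.56684519 -0.35484404  0.05723153]
block 130 ((418.0944519042969, 105.97769165039062), (55.61122512817383, 36.12628173828125), 7.037600994110107)
```

```bash
python3 -m inch '[{"dz":-40,"rz":0.149,"hand":-1},{"dz":-40,"rz":0.149},{"rz":0.149},{"rz":0.149},{"rz":0.149},{"rz":0.149},{"rz":0.149},{"rz":0.148},{},{}]' 40; python3 -c "
from h import *
go([.6185,.2322,.30],np.pi/2)"
```

```text
clock 1.95 pos [0.2317 0.5805 0.2313] rot [ 3.1415 -0.      2.7618] w 0.0855 | delta mm [-488.3 -180.1  -68.7] rv [ 0.    -0.     1.191]
  if turned first: [-348.3  386.8  -68.7]schema error: expected keys dx, dy, dz, rx, ry, rz, hand
```

```bash
python3 -m inch '[{"dx":0,"dy":0,"dz":-40,"rx":0,"ry":0,"rz":0.149,"hand":-1},{"dx":0,"dy":0,"dz":-30,"rx":0,"ry":0,"rz":0.149,"hand":-1},{"dx":0,"dy":0,"dz":0,"rx":0,"ry":0,"rz":0.149,"hand":-1},{"dx":0,"dy":0,"dz":0,"rx":0,"ry":0,"rz":0.149,"hand":-1},{"dx":0,"dy":0,"dz":0,"rx":0,"ry":0,"rz":0.149,"hand":-1},{"dx":0,"dy":0,"dz":0,"rx":0,"ry":0,"rz":0.149,"hand":-1},{"dx":0,"dy":0,"dz":0,"rx":0,"ry":0,"rz":0.149,"hand":-1},{"dx":0,"dy":0,"dz":0,"rx":0,"ry":0,"rz":0.148,"hand":-1},{"dx":0,"dy":0,"dz":0,"rx":0,"ry":0,"rz":0,"hand":-1}]' 40; python3 -c "
from h import *
go([.6185,.2322,.30],np.pi/2)"
```

```text
clock: 2.85
position: [0.2316, 0.5805, 0.3013]
tool_rot: [3.141, 0.0, 1.568]
force: [-0.1, 0.3, 0.3]
grip_width: 0.0854
clock 2.85 pos [0.2316 0.5805 0.3013] rot [3.1414e+00 2.0000e-04 1.5681e+00] w 0.0854 | delta mm [-347.2  387.9    1.4] rv [ 0.0002  0.0002 -0.0027]
  if turned first: [-348.3  386.9    1.3]
```

```bash
python3 -m inch '[{"dx":-35,"dy":35,"dz":0,"rx":0,"ry":0,"rz":0,"hand":-1},{"dx":-35,"dy":35,"dz":0,"rx":0,"ry":0,"rz":0,"hand":-1},{"dx":-35,"dy":35,"dz":0,"rx":0,"ry":0,"rz":0,"hand":-1},{"dx":-35,"dy":35,"dz":0,"rx":0,"ry":0,"rz":0,"hand":-1},{"dx":-35,"dy":35,"dz":0,"rx":0,"ry":0,"rz":0,"hand":-1},{"dx":-35,"dy":35,"dz":0,"rx":0,"ry":0,"rz":0,"hand":-1},{"dx":-35,"dy":35,"dz":0,"rx":0,"ry":0,"rz":0,"hand":-1},{"dx":-35,"dy":35,"dz":0,"rx":0,"ry":0,"rz":0,"hand":-1},{"dx":-35,"dy":35,"dz":0,"rx":0,"ry":0,"rz":0,"hand":-1},{"dx":-33,"dy":35,"dz":0,"rx":0,"ry":0,"rz":0,"hand":-1}]'
python3 -m inch '[{"dx":0,"dy":37,"dz":0,"rx":0,"ry":0,"rz":0,"hand":-1},{"dx":0,"dy":0,"dz":0,"rx":0,"ry":0,"rz":0,"hand":-1},{"dx":0,"dy":0,"dz":0,"rx":0,"ry":0,"rz":0,"hand":-1}]'
 python3 -c "
from h import *
go([.6185,.2322,.30],np.pi/2)
im,d,k=shot('wrist','w1.png');W=world(d,k)
P=near(W,.6185,.232,.03,.2,.26);print(len(P),disc(P),P.mean(0),P[:,2].max())
for f in('scene','top'):
  im,d,k=shot(f,f+'1.png')
"
```

```text
clock: 3.85
position: [0.5829, 0.2306, 0.3015]
tool_rot: [3.141, -0.0, 1.576]
force: [0.6, 2.0, 0.6]
grip_width: 0.0853
clock: 4.15
position: [0.6188, 0.2321, 0.3006]
tool_rot: [-3.141, 0.0, 1.574]
force: [-0.0, 0.4, -0.6]
grip_width: 0.0853
clock 4.15 pos [0.6188 0.2321 0.3006] rot [-3.1407e+00  4.0000e-04  1.5737e+00] w 0.0853 | delta mm [ 0.1 -0.3  0.6] rv [-0.0009  0.0004  0.0029]
  if turned first: [ 0.1 -0.3  0.6]
1093 (array([0.6229, 0.2332]), 0.0104) [0.62280309 0.2370794  0.23178571] 0.2426415030587809
```

View pics/w1.png

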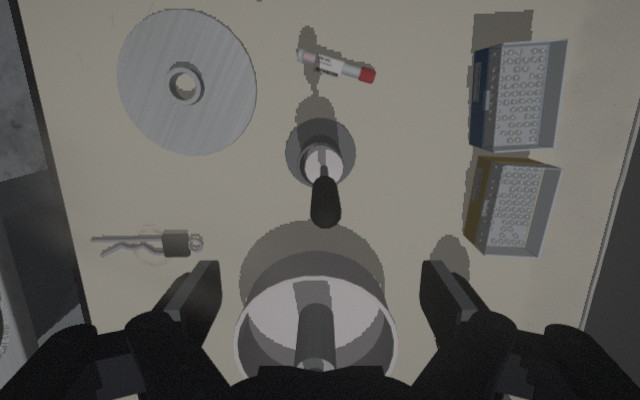

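```bash
python3 -m inch '[{"dx":0,"dy":2,"dz":40,"rx":0,"ry":0,"rz":0,"hand":-1},{"dx":0,"dy":0,"dz":40,"rx":0,"ry":0,"rz":0,"hand":-1},{"dx":0,"dy":0,"dz":32,"rx":0,"ry":0,"rz":0,"hand":-1},{"dx":0,"dy":0,"dz":0,"rx":0,"ry":0,"rz":0,"hand":1},{"dx":0,"dy":0,"dz":0,"rx":0,"ry":0,"rz":0,"hand":1},{"dx":0,"dy":0,"dz":0,"rx":0,"ry":0,"rz":0,"hand":1},{"dx":0,"dy":0,"dz":0,"rx":0,"ry":0,"rz":0,"hand":1},{"dx":0,"dy":0,"dz":0,"rx":0,"ry":0,"rz":0,"hand":1},{"dx":0,"dy":0,"dz":0,"rx":0,"ry":0,"rz":0,"hand":1},{"dx":0,"dy":0,"dz":0,"rx":0,"ry":0,"rz":0,"hand":1}]' 50
```

```text
clock: 5.3
position: [0.6215, 0.2327, 0.191]
tool_rot: [3.139, -0.001, 1.571]
force: [0.3, 0.1, 7.9]
grip_width: 0.02
```

```bash
python3 -m inch '[{"dx":0,"dy":0,"dz":-15,"rx":0,"ry":0,"rz":0,"hand":1},{"dx":0,"dy":0,"dz":-20,"rx":0,"ry":0,"rz":0,"hand":1},{"dx":0,"dy":0,"dz":-25,"rx":0,"ry":0,"rz":0,"hand":1},{"dx":0,"dy":0,"dz":-25,"rx":0,"ry":0,"rz":0,"hand":1},{"dx":0,"dy":0,"dz":-25,"rx":0,"ry":0,"rz":0,"hand":1},{"dx":0,"dy":0,"dz":0,"rx":0,"ry":0,"rz":0,"hand":1},{"dx":0,"dy":0,"dz":0,"rx":0,"ry":0,"rz":0,"hand":1}]'
 python3 -c "
from h import *
s=bot.observe();print(s['position'],s['tool_rot'],s['force'])
im,d,k=shot('scene','s2.png');cv2.imwrite('pics/s2z.png',cv2.resize(im[80:240,180:400],(800,582))[:,:,::-1])"
```

```text
clock: 6.0
position: [0.6208, 0.2324, 0.3004]
tool_rot: [3.14, -0.001, 1.571]
force: [0.0, -0.3, -1.5]
grip_width: 0.0198
[0.6207659  0.23242309 0.30042978] [ 3.14041782e+00 -7.18024789e-04  1.57074959e+00] [ 0.03421753 -0.28022506 -1.46445246]
```

View pics/s2z.png

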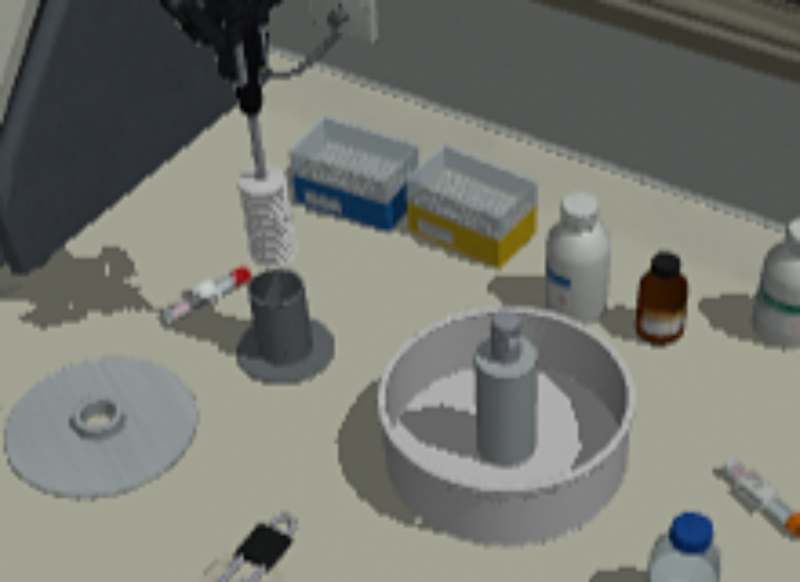

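```bash
python3 -m inch '[{"dx":-35,"dy":-2,"dz":0,"rx":0,"ry":0,"rz":0,"hand":1},{"dx":-35,"dy":-2,"dz":0,"rx":0,"ry":0,"rz":0,"hand":1},{"dx":-35,"dy":-2,"dz":0,"rx":0,"ry":0,"rz":0,"hand":1},{"dx":-35,"dy":-2,"dz":0,"rx":0,"ry":0,"rz":0,"hand":1},{"dx":-37,"dy":-2,"dz":0,"rx":0,"ry":0,"rz":0,"hand":1},{"dx":0,"dy":0,"dz":0,"rx":0,"ry":0,"rz":0,"hand":1},{"dx":0,"dy":0,"dz":0,"rx":0,"ry":0,"rz":0,"hand":1}]'
python3 -m inch '[{"dx":0,"dy":0,"dz":30,"rx":0,"ry":0,"rz":0,"hand":1},{"dx":0,"dy":0,"dz":30,"rx":0,"ry":0,"rz":0,"hand":1},{"dx":0,"dy":0,"dz":25,"rx":0,"ry":0,"rz":0,"hand":1},{"dx":0,"dy":0,"dz":10,"rx":0,"ry":0,"rz":0,"hand":1},{"dx":0,"dy":0,"dz":6,"rx":0,"ry":0,"rz":0,"hand":1},{"dx":0,"dy":0,"dz":0,"rx":0,"ry":0,"rz":0,"hand":1},{"dx":0,"dy":0,"dz":0,"rx":0,"ry":0,"rz":0,"hand":1}]'
```

```text
clock: 6.75
position: [0.6104, 0.0548, 0.2989]
tool_rot: [-3.141, 0.0, 1.569]
force: [0.5, 0.1, -1.9]
grip_width: 0.02
clock: 7.45
position: [0.6112, 0.0557, 0.1992]
tool_rot: [3.14, -0.0, 1.571]
force: [0.5, 0.3, -1.2]
grip_width: 0.0203
```

```bash
python3 -m inch '[{"dx":0,"dy":0,"dz":3,"rx":0,"ry":0,"rz":0,"hand":1},{"dx":0,"dy":0,"dz":2,"rx":0,"ry":0,"rz":0,"hand":1},{"dx":0,"dy":0,"dz":0,"rx":0,"ry":0,"rz":0,"hand":1}]';  python3 -c "
from h import *
im,d,k=shot('scene','s3.png');cv2.imwrite('pics/s3z.png',cv2.resize(im[80:240,180:400],(800,582))[:,:,::-1])"
```

```text
clock: 7.75
position: [0.6106, 0.0554, 0.1933]
tool_rot: [-3.142, -0.0, 1.571]
force: [-0.9, 0.4, -1.3]
grip_width: 0.02
```

View pics/s3z.png

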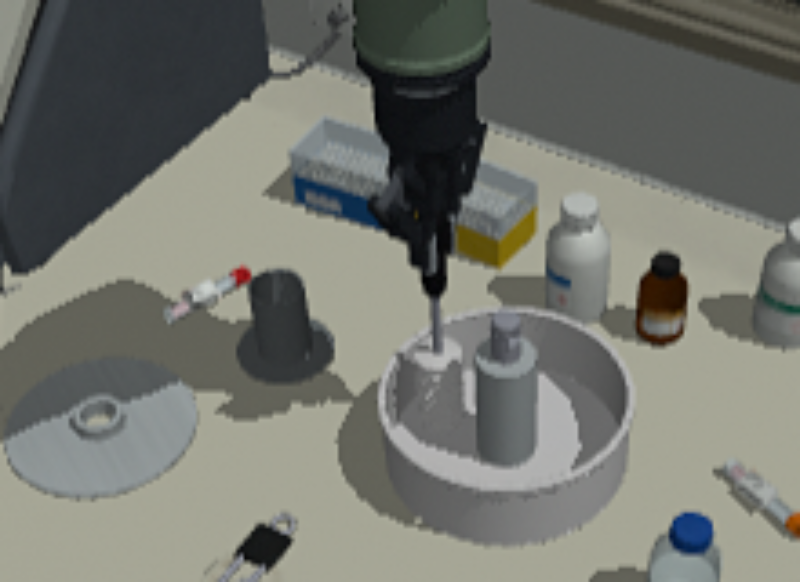

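```bash
python3 -m inch '[{"dx":0,"dy":0,"dz":2,"rx":0,"ry":0,"rz":0,"hand":1},{"dx":0,"dy":0,"dz":0,"rx":0,"ry":0,"rz":0,"hand":1},{"dx":0,"dy":0,"dz":0,"rx":0,"ry":0,"rz":0,"hand":1}]';
```

```text
clock: 8.1
position: [0.6116, 0.0554, 0.193]
tool_rot: [3.139, -0.001, 1.571]
force: [-2.2, -0.7, 18.8]
grip_width: 0.0198
```

Force rose to 18.8 N, so the brush is on the floor. Next, the remaining strokes.

```bash
python3 -m inch '[{"dx":0,"dy":0,"dz":-40,"rx":0,"ry":0,"rz":0,"hand":1},{"dx":0,"dy":0,"dz":-38,"rx":0,"ry":0,"rz":0,"hand":1},{"dx":0,"dy":0,"dz":0,"rx":0,"ry":0,"rz":0,"hand":1},{"dx":0,"dy":0,"dz":0,"rx":0,"ry":0,"rz":0,"hand":1},{"dx":0,"dy":0,"dz":35,"rx":0,"ry":0,"rz":0,"hand":1},{"dx":0,"dy":0,"dz":30,"rx":0,"ry":0,"rz":0,"hand":1},{"dx":0,"dy":0,"dz":11,"rx":0,"ry":0,"rz":0,"hand":1},{"dx":0,"dy":0,"dz":2,"rx":0,"ry":0,"rz":0,"hand":1},{"dx":0,"dy":0,"dz":0,"rx":0,"ry":0,"rz":0,"hand":1},{"dx":0,"dy":0,"dz":0,"rx":0,"ry":0,"rz":0,"hand":1}]'
python3 -m inch '[{"dx":0,"dy":0,"dz":-40,"rx":0,"ry":0,"rz":0,"hand":1},{"dx":0,"dy":0,"dz":-38,"rx":0,"ry":0,"rz":0,"hand":1},{"dx":0,"dy":0,"dz":0,"rx":0,"ry":0,"rz":0,"hand":1},{"dx":0,"dy":0,"dz":0,"rx":0,"ry":0,"rz":0,"hand":1}]'
python3 -m inch '[{"dx":0,"dy":0,"dz":35,"rx":0,"ry":0,"rz":0,"hand":1},{"dx":0,"dy":0,"dz":30,"rx":0,"ry":0,"rz":0,"hand":1},{"dx":0,"dy":0,"dz":11,"rx":0,"ry":0,"rz":0,"hand":1},{"dx":0,"dy":0,"dz":2,"rx":0,"ry":0,"rz":0,"hand":1},{"dx":0,"dy":0,"dz":0,"rx":0,"ry":0,"rz":0,"hand":1},{"dx":0,"dy":0,"dz":0,"rx":0,"ry":0,"rz":0,"hand":1}]'
```

```text
clock: 9.1
position: [0.6105, 0.0553, 0.1912]
tool_rot: [-3.141, 0.0, 1.571]
force: [-2.3, -0.8, 5.9]
grip_width: 0.0196
clock: 9.5
position: [0.6107, 0.0555, 0.2693]
tool_rot: [3.141, -0.0, 1.571]
force: [0.1, 0.9, -2.1]
grip_width: 0.0198
clock: 10.1
position: [0.6105, 0.0554, 0.1911]
tool_rot: [-3.141, 0.0, 1.571]
force: [-0.7, -0.7, -1.3]
grip_width: 0.0198
```

```bash
python3 -m inch '[{"dx":0,"dy":0,"dz":-40,"rx":0,"ry":0,"rz":0,"hand":1},{"dx":0,"dy":0,"dz":-38,"rx":0,"ry":0,"rz":0,"hand":1},{"dx":0,"dy":0,"dz":-30,"rx":0,"ry":0,"rz":0,"hand":1},{"dx":35,"dy":2,"dz":0,"rx":0,"ry":0,"rz":0,"hand":1},{"dx":35,"dy":2,"dz":0,"rx":0,"ry":0,"rz":0,"hand":1},{"dx":35,"dy":2,"dz":0,"rx":0,"ry":0,"rz":0,"hand":1},{"dx":35,"dy":2,"dz":0,"rx":0,"ry":0,"rz":0,"hand":1},{"dx":37,"dy":2,"dz":0,"rx":0,"ry":0,"rz":0,"hand":1},{"dx":0,"dy":0,"dz":0,"rx":0,"ry":0,"rz":0,"hand":1},{"dx":0,"dy":0,"dz":0,"rx":0,"ry":0,"rz":0,"hand":1}]'
 python3 -c "
from h import *
for c in('scene','wrist','top'):
  im,d,k=shot(c,c+'4.png'); W=world(d,k)
  P=near(W,.6205,.232,.032,.1,.19);P=P[P[:,2]<.19]; print(c,len(P),disc(P) if len(P) else '')
  P=near(W,.6185,.232,.035,.055,.085);print(len(P),disc(P))
cv2.imwrite('pics/s4z.png',cv2.resize(cv2.imread('pics/scene4.png')[80:240,180:400],(800,582)))"
```

```text
clock: 11.1
position: [0.6204, 0.233, 0.299]
tool_rot: [-3.141, 0.001, 1.572]
force: [0.5, -1.3, -0.6]
grip_width: 0.0199
scene 241 (array([0.6119, 0.2323]), 0.0205)
184 (array([0.6145, 0.2342]), 0.0274)
wrist 657 (array([0.6191, 0.2393]), 0.0192)
360 (array([0.6193, 0.234 ]), 0.0254)
top 114 (array([0.6169, 0.2311]), 0.0202)
75 (array([0.6167, 0.2333]), 0.0256)
```

View pics/s4z.png

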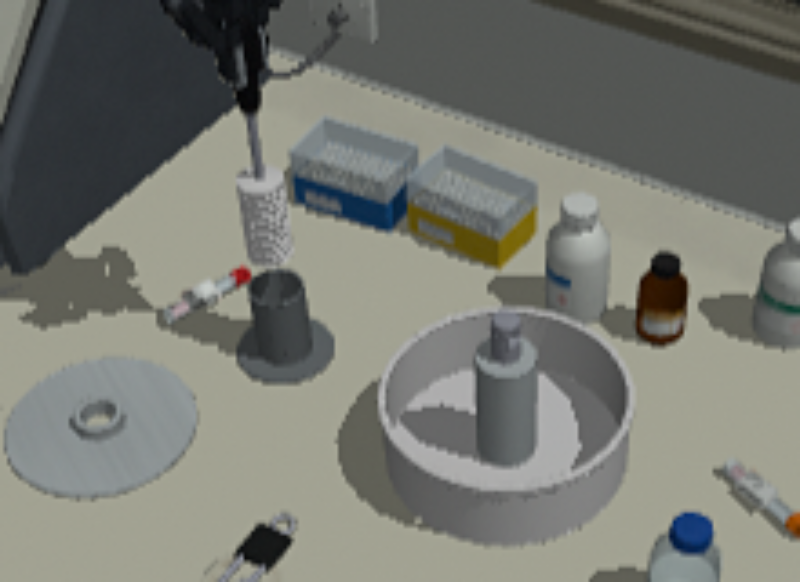

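View pics/wrist4.png

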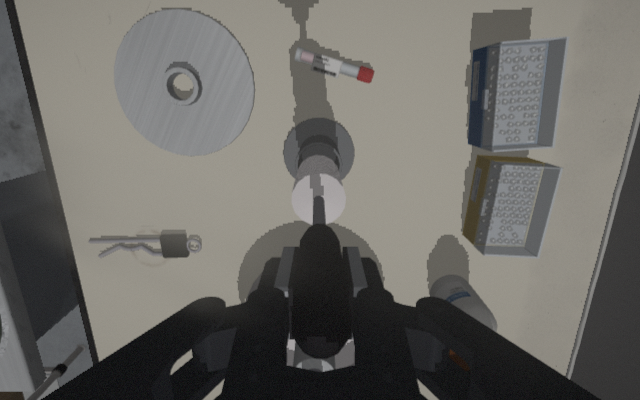

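```bash
python3 -m inch '[{"dx":0,"dy":1,"dz":10,"rx":0,"ry":0,"rz":0,"hand":1},{"dx":0,"dy":0,"dz":15,"rx":0,"ry":0,"rz":0,"hand":1},{"dx":0,"dy":0,"dz":15,"rx":0,"ry":0,"rz":0,"hand":1},{"dx":0,"dy":0,"dz":5,"rx":0,"ry":0,"rz":0,"hand":1},{"dx":0,"dy":0,"dz":0,"rx":0,"ry":0,"rz":0,"hand":1},{"dx":0,"dy":0,"dz":0,"rx":0,"ry":0,"rz":0,"hand":1}]'
```

```text
clock: 11.85
position: [0.622, 0.2322, 0.2548]
tool_rot: [3.141, -0.0, 1.57]
force: [0.5, 0.2, -2.2]
grip_width: 0.0196
```

```bash
python3 -m inch '[{"dx":0,"dy":0,"dz":15,"rx":0,"ry":0,"rz":0,"hand":1},{"dx":0,"dy":0,"dz":15,"rx":0,"ry":0,"rz":0,"hand":1},{"dx":0,"dy":0,"dz":15,"rx":0,"ry":0,"rz":0,"hand":1},{"dx":0,"dy":0,"dz":13,"rx":0,"ry":0,"rz":0,"hand":1},{"dx":0,"dy":0,"dz":4,"rx":0,"ry":0,"rz":0,"hand":1},{"dx":0,"dy":0,"dz":0,"rx":0,"ry":0,"rz":0,"hand":1},{"dx":0,"dy":0,"dz":0,"rx":0,"ry":0,"rz":0,"hand":1}]'
```

```text
clock: 12.55
position: [0.622, 0.2324, 0.1927]
tool_rot: [3.141, -0.0, 1.571]
force: [-0.3, -0.7, -0.0]
grip_width: 0.0198
```

Bottom is near the cup floor. Next I lower 2 mm, open, and rise straight up.

```bash
python3 -m inch '[{"dx":0,"dy":0,"dz":3,"rx":0,"ry":0,"rz":0,"hand":1},{"dx":0,"dy":0,"dz":0,"rx":0,"ry":0,"rz":0,"hand":1},{"dx":0,"dy":0,"dz":0,"rx":0,"ry":0,"rz":0,"hand":1}]'
python3 -m inch '[{"dx":0,"dy":0,"dz":0,"rx":0,"ry":0,"rz":0,"hand":-0.2},{"dx":0,"dy":0,"dz":0,"rx":0,"ry":0,"rz":0,"hand":-0.2},{"dx":0,"dy":0,"dz":0,"rx":0,"ry":0,"rz":0,"hand":-1},{"dx":0,"dy":0,"dz":0,"rx":0,"ry":0,"rz":0,"hand":-1},{"dx":0,"dy":0,"dz":0,"rx":0,"ry":0,"rz":0,"hand":-1},{"dx":0,"dy":0,"dz":0,"rx":0,"ry":0,"rz":0,"hand":-1},{"dx":0,"dy":0,"dz":-30,"rx":0,"ry":0,"rz":0,"hand":-1},{"dx":0,"dy":0,"dz":-50,"rx":0,"ry":0,"rz":0,"hand":-1},{"dx":0,"dy":0,"dz":-30,"rx":0,"ry":0,"rz":0,"hand":-1},{"dx":0,"dy":0,"dz":0,"rx":0,"ry":0,"rz":0,"hand":-1}]'
 python3 -c "
from h import *
for c in('scene','wrist'):
  im,d,k=shot(c,c+'5.png'); W=world(d,k)
  P=near(W,.6185,.232,.04,.15,.26); print(c,len(P),disc(P),P[:,2].max())
cv2.imwrite('pics/s5z.png',cv2.resize(cv2.imread('pics/scene5.png')[80:240,180:400],(800,582)))
go([.5865,-.3533,.30],np.pi/2)"
```

```text
clock: 12.85
position: [0.6218, 0.2325, 0.1895]
tool_rot: [3.141, -0.0, 1.571]
force: [0.6, -0.4, -0.5]
grip_width: 0.0195
clock: 13.85
position: [0.6233, 0.2327, 0.304]
tool_rot: [3.136, -0.003, 1.571]
force: [0.8, -0.5, -0.8]
grip_width: 0.0852
scene 164 (array([0.6156, 0.2329]), 0.0109) 0.24296134251814616
wrist 1322 (array([0.6206, 0.2335]), 0.0104) 0.24264633607381966
clock 13.95 pos [0.6218 0.2325 0.2997] rot [ 3.1409e+00 -5.0000e-04  1.5709e+00] w 0.0855 | delta mm [-585.8  -35.3   -0.6] rv [ 0.0007 -0.0005  0.0001]
  if turned first: [-5.858e+02 -3.530e+01 -3.000e-01]
```

View pics/s5z.png

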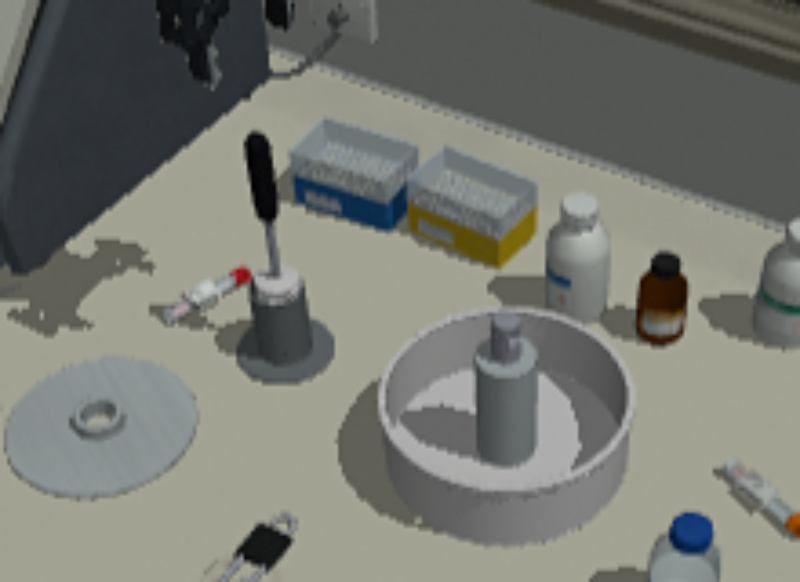

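Brush is back in its stand (top at z≈0.2426). Next, the first bottle.

```bash
python3 -m inch '[{"dx":-45,"dy":-8.6,"dz":0,"rx":0,"ry":0,"rz":0,"hand":-1},{"dx":-45,"dy":-8.6,"dz":0,"rx":0,"ry":0,"rz":0,"hand":-1},{"dx":-45,"dy":-8.6,"dz":0,"rx":0,"ry":0,"rz":0,"hand":-1},{"dx":-45,"dy":-8.6,"dz":0,"rx":0,"ry":0,"rz":0,"hand":-1},{"dx":-45,"dy":-8.6,"dz":0,"rx":0,"ry":0,"rz":0,"hand":-1},{"dx":-45,"dy":-8.6,"dz":0,"rx":0,"ry":0,"rz":0,"hand":-1},{"dx":-45,"dy":-8.6,"dz":0,"rx":0,"ry":0,"rz":0,"hand":-1},{"dx":-45,"dy":-8.6,"dz":0,"rx":0,"ry":0,"rz":0,"hand":-1},{"dx":-45,"dy":-8.6,"dz":0,"rx":0,"ry":0,"rz":0,"hand":-1},{"dx":-43,"dy":-8.6,"dz":0,"rx":0,"ry":0,"rz":0,"hand":-1}]'
python3 -m inch '[{"dx":0,"dy":0,"dz":40,"rx":0,"ry":0,"rz":0,"hand":-1},{"dx":0,"dy":0,"dz":40,"rx":0,"ry":0,"rz":0,"hand":-1},{"dx":0,"dy":0,"dz":30,"rx":0,"ry":0,"rz":0,"hand":-1},{"dx":0,"dy":0,"dz":0,"rx":0,"ry":0,"rz":0,"hand":-1},{"dx":0,"dy":0,"dz":0,"rx":0,"ry":0,"rz":0,"hand":-1}]'
 python3 -c "
from h import *
for c in('wrist',):
  im,d,k=shot(c,c+'6.png'); W=world(d,k)
  for x,y in((.5355,-.215),(.586,-.353)):
    P=near(W,x,y,.04,.098,.115); print(c,len(P),disc(P) if len(P) else '')
go([.5355,-.2153,.19],np.pi/2)"
```

```text
clock: 14.95
position: [0.5346, -0.2172, 0.2983]
tool_rot: [-3.14, -0.0, 1.571]
force: [0.6, 0.1, 0.5]
grip_width: 0.0855
clock: 15.45
position: [0.5355, -0.2157, 0.1894]
tool_rot: [-3.14, 0.0, 1.571]
force: [-0.1, 0.3, 0.8]
grip_width: 0.0856
wrist 1510 (array([ 0.5389, -0.2171]), 0.0161)
wrist 808 (array([ 0.5897, -0.3541]), 0.0161)
clock 15.5 pos [ 0.536  -0.2158  0.1903] rot [3.1410e+00 4.0000e-04 1.5706e+00] w 0.0852 | delta mm [ 0.5 -0.5  0.3] rv [ 0.0006  0.0004 -0.0002]
  if turned first: [ 0.5 -0.5  0.3]
```

View pics/wrist6.png

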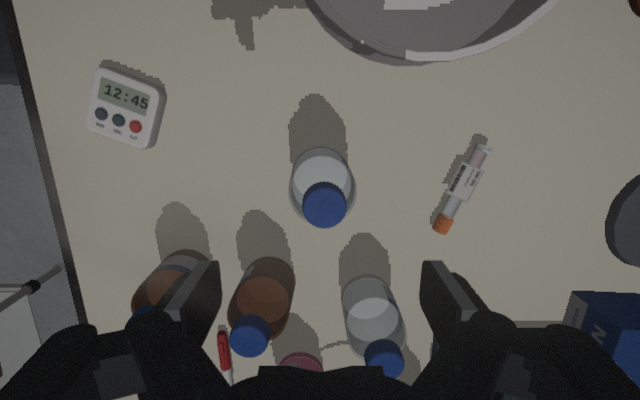

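```bash
python3 -m inch '[{"dx":0,"dy":2,"dz":40,"rx":0,"ry":0,"rz":0,"hand":-1},{"dx":0,"dy":0,"dz":40,"rx":0,"ry":0,"rz":0,"hand":-1},{"dx":0,"dy":0,"dz":40,"rx":0,"ry":0,"rz":0,"hand":-1},{"dx":0,"dy":0,"dz":23,"rx":0,"ry":0,"rz":0,"hand":-1},{"dx":0,"dy":0,"dz":0,"rx":0,"ry":0,"rz":0,"hand":0},{"dx":0,"dy":0,"dz":0,"rx":0,"ry":0,"rz":0,"hand":0.5},{"dx":0,"dy":0,"dz":0,"rx":0,"ry":0,"rz":0,"hand":0.5},{"dx":0,"dy":0,"dz":0,"rx":0,"ry":0,"rz":0,"hand":0.5},{"dx":0,"dy":0,"dz":0,"rx":0,"ry":0,"rz":0,"hand":0.5}]' 30
python3 -m inch '[{"dx":0,"dy":0,"dz":-20,"rx":0,"ry":0,"rz":0,"hand":0.5},{"dx":0,"dy":0,"dz":-40,"rx":0,"ry":0,"rz":0,"hand":0.5},{"dx":0,"dy":0,"dz":-40,"rx":0,"ry":0,"rz":0,"hand":0.5},{"dx":0,"dy":0,"dz":-40,"rx":0,"ry":0,"rz":0,"hand":0.5},{"dx":0,"dy":0,"dz":-40,"rx":0,"ry":0,"rz":0,"hand":0.5},{"dx":0,"dy":0,"dz":-20,"rx":0,"ry":0,"rz":0,"hand":0.5},{"dx":0,"dy":0,"dz":0,"rx":0,"ry":0,"rz":0,"hand":0.5}]'
```

```text
clock: 16.4
position: [0.5388, -0.2161, 0.0486]
tool_rot: [3.139, 0.001, 1.571]
force: [-2.2, -0.6, 10.6]
grip_width: 0.0531
clock: 17.1
position: [0.539, -0.2161, 0.2506]
tool_rot: [3.135, 0.001, 1.571]
force: [0.3, 0.0, -2.4]
grip_width: 0.0528
```

```bash
python3 -m inch '[{"dx":34,"dy":9,"dz":0,"rx":0,"ry":0,"rz":0,"hand":0.5},{"dx":34,"dy":9,"dz":0,"rx":0,"ry":0,"rz":0,"hand":0.5},{"dx":34,"dy":9,"dz":0,"rx":0,"ry":0,"rz":0,"hand":0.5},{"dx":34,"dy":9,"dz":0,"rx":0,"ry":0,"rz":0,"hand":0.5},{"dx":34,"dy":9,"dz":0,"rx":0,"ry":0,"rz":0,"hand":0.5},{"dx":34,"dy":9,"dz":0,"rx":0,"ry":0,"rz":0,"hand":0.5},{"dx":34,"dy":9,"dz":0,"rx":0,"ry":0,"rz":0,"hand":0.5},{"dx":34,"dy":9,"dz":0,"rx":0,"ry":0,"rz":0,"hand":0.5},{"dx":0,"dy":0,"dz":0,"rx":0,"ry":0,"rz":0,"hand":0.5},{"dx":0,"dy":0,"dz":0,"rx":0,"ry":0,"rz":0,"hand":0.5}]'
 python3 -c "
from h import *
for c in('scene','wrist','top'):
  im,d,k=shot(c,c+'7.png'); W=world(d,k)
  s=bot.observe();x,y,_=s['position']
cv2.imwrite('pics/s7z.png',cv2.resize(cv2.imread('pics/scene7.png')[80:240,180:400],(800,582)))
go([.611,.055,.25],np.pi/2)"
```

```text
clock: 18.1
position: [0.6094, 0.057, 0.2459]
tool_rot: [-3.141, 0.0, 1.572]
force: [0.3, -0.5, -1.6]
grip_width: 0.0531
clock 18.25 pos [0.6095 0.0552 0.2464] rot [-3.1416e+00  3.0000e-04  1.5692e+00] w 0.0533 | delta mm [-0.2  1.5 -3.6] rv [-0.      0.0003 -0.0016]
  if turned first: [-0.2  1.5 -3.6]
```

View pics/s7z.png

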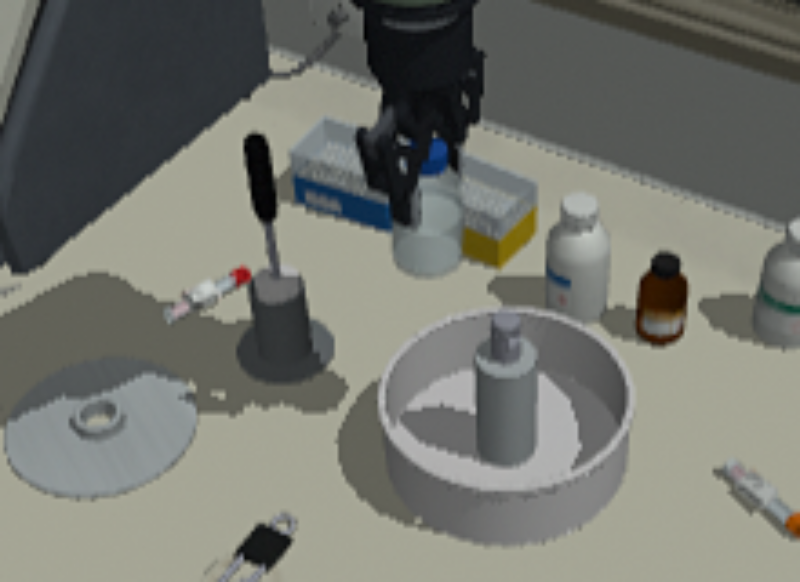

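View pics/wrist7.png

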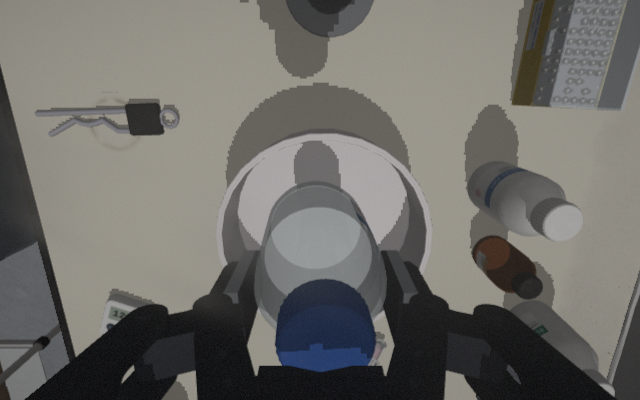

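```bash
python3 -m inch '[{"dx":0,"dy":1.5,"dz":40,"rx":0,"ry":0,"rz":0,"hand":0.5},{"dx":0,"dy":0,"dz":40,"rx":0,"ry":0,"rz":0,"hand":0.5},{"dx":0,"dy":0,"dz":30,"rx":0,"ry":0,"rz":0,"hand":0.5},{"dx":0,"dy":0,"dz":20,"rx":0,"ry":0,"rz":0,"hand":0.5},{"dx":0,"dy":0,"dz":20,"rx":0,"ry":0,"rz":0,"hand":0.5},{"dx":0,"dy":0,"dz":0,"rx":0,"ry":0,"rz":0,"hand":0.5}]'
python3 -m inch '[{"dx":0,"dy":0,"dz":18,"rx":0,"ry":0,"rz":0,"hand":0.5},{"dx":0,"dy":0,"dz":12,"rx":0,"ry":0,"rz":0,"hand":0.5},{"dx":0,"dy":0,"dz":6,"rx":0,"ry":0,"rz":0,"hand":0.5},{"dx":0,"dy":0,"dz":3,"rx":0,"ry":0,"rz":0,"hand":0.5},{"dx":0,"dy":0,"dz":0,"rx":0,"ry":0,"rz":0,"hand":0.5},{"dx":0,"dy":0,"dz":0,"rx":0,"ry":0,"rz":0,"hand":0.5}]'
```

```text
clock: 18.85
position: [0.6098, 0.0553, 0.0942]
tool_rot: [-3.138, 0.001, 1.569]
force: [-0.3, 0.2, -0.9]
grip_width: 0.0532
clock: 19.45
position: [0.6115, 0.0564, 0.0579]
tool_rot: [3.141, -0.0, 1.571]
force: [-0.0, -0.6, -1.3]
grip_width: 0.0527
```

```bash
python3 -m inch '[{"dx":0,"dy":0,"dz":2,"rx":0,"ry":0,"rz":0,"hand":0.5},{"dx":0,"dy":0,"dz":1.5,"rx":0,"ry":0,"rz":0,"hand":0.5},{"dx":0,"dy":0,"dz":0,"rx":0,"ry":0,"rz":0,"hand":0.5},{"dx":0,"dy":0,"dz":0,"rx":0,"ry":0,"rz":0,"hand":0.5}]'
python3 -m inch '[{"dx":0,"dy":0,"dz":0,"rx":0,"ry":0,"rz":0,"hand":-0.4},{"dx":0,"dy":0,"dz":0,"rx":0,"ry":0,"rz":0,"hand":-0.65},{"dx":0,"dy":0,"dz":0,"rx":0,"ry":0,"rz":0,"hand":-0.65},{"dx":0,"dy":0,"dz":0,"rx":0,"ry":0,"rz":0,"hand":-0.65}]'
```

```text
clock: 19.85
position: [0.6115, 0.0562, 0.0562]
tool_rot: [3.141, -0.001, 1.57]
force: [-12.9, -1.1, 38.8]
grip_width: 0.0534
clock: 20.25
position: [0.6112, 0.0565, 0.0537]
tool_rot: [-3.142, 0.0, 1.571]
force: [0.5, -0.2, -0.2]
grip_width: 0.0703
```

```bash
python3 -m inch '[{"dx":0,"dy":0,"dz":-30,"rx":0,"ry":0,"rz":0,"hand":-0.65},{"dx":0,"dy":0,"dz":-40,"rx":0,"ry":0,"rz":0,"hand":-0.65},{"dx":0,"dy":0,"dz":-45,"rx":0,"ry":0,"rz":0,"hand":-0.65},{"dx":0,"dy":0,"dz":-45,"rx":0,"ry":0,"rz":0,"hand":-1},{"dx":0,"dy":0,"dz":-36,"rx":0,"ry":0,"rz":0,"hand":-1}]'
python3 -m inch '[{"dx":-46,"dy":-3,"dz":0,"rx":0,"ry":0,"rz":0,"hand":-1},{"dx":-46,"dy":-3,"dz":0,"rx":0,"ry":0,"rz":0,"hand":-1},{"dx":-46,"dy":-3,"dz":0,"rx":0,"ry":0,"rz":0,"hand":-1},{"dx":-46,"dy":-3,"dz":0,"rx":0,"ry":0,"rz":0,"hand":-1},{"dx":-46,"dy":-3,"dz":0,"rx":0,"ry":0,"rz":0,"hand":-1},{"dx":-45,"dy":-3,"dz":0,"rx":0,"ry":0,"rz":0,"hand":-1},{"dx":-45,"dy":-3,"dz":0,"rx":0,"ry":0,"rz":0,"hand":-1},{"dx":-45,"dy":-2,"dz":0,"rx":0,"ry":0,"rz":0,"hand":-1},{"dx":-45,"dy":-2,"dz":0,"rx":0,"ry":0,"rz":0,"hand":-1},{"dx":0,"dy":0,"dz":0,"rx":0,"ry":0,"rz":0,"hand":-1}]'
 python3 -c "
from h import *
s=bot.observe();print(s['qpos'])
for c in('wrist','scene','top'):
  im,d,k=shot(c,c+'8.png'); W=world(d,k)
  P=near(W,.587,-.3535,.03,.098,.112); print(c,len(P),disc(P) if len(P) else '')
  P=near(W,.611,.055,.03,.105,.118); print(c,len(P),disc(P) if len(P) else '',P[:,2].max() if len(P) else '')
go([.588,-.3535,.19],np.pi/2)"
```

```text
clock: 20.75
position: [0.6114, 0.0563, 0.2524]
tool_rot: [3.14, -0.0, 1.571]
force: [0.6, 1.0, 0.5]
grip_width: 0.085
clock: 21.75
position: [0.5835, -0.3604, 0.2495]
tool_rot: [-3.14, 0.003, 1.564]
force: [-1.0, -0.2, 0.5]
grip_width: 0.0857
[ 0.20728732  0.64578176  0.43687369  1.41788456 -0.28024799  1.13956469
  0.67667355]
wrist 1014 (array([ 0.5899, -0.3554]), 0.0161)
wrist 0  
scene 91 (array([ 0.5852, -0.3529]), 0.016)
scene 71 (array([0.6083, 0.0552]), 0.0173) 0.11490864081899532
top 0 
top 95 (array([0.6115, 0.0555]), 0.0164) 0.11720613965350024
clock 21.9 pos [ 0.5861 -0.3533  0.2494] rot [-3.1411e+00 -6.0000e-04  1.5705e+00] w 0.0854 | delta mm [-0.2  1.9 59.4] rv [-0.0005 -0.0006 -0.0003]
  if turned first: [-0.2  1.9 59.4]
```

View pics/wrist8.png

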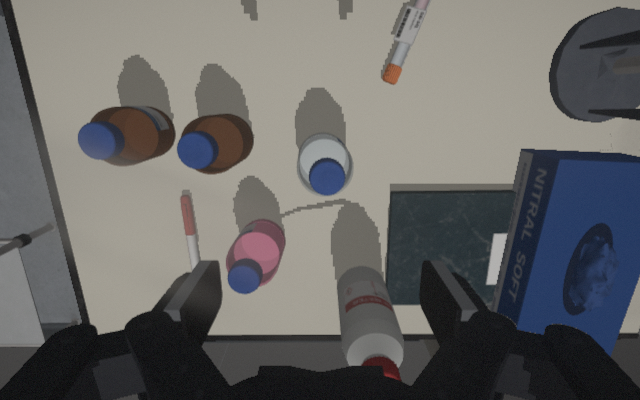

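View pics/scene8.png

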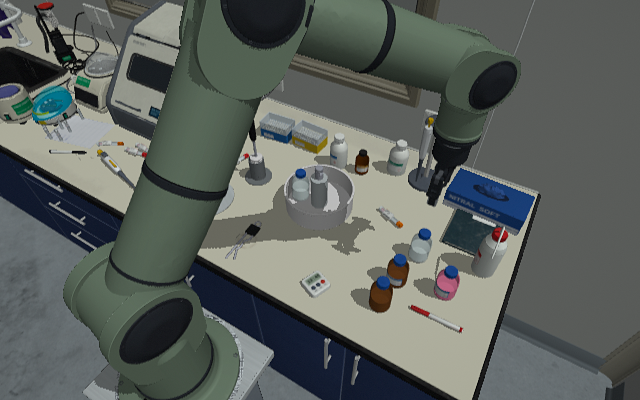

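```bash
python3 -m inch '[{"dx":0,"dy":2,"dz":40,"rx":0,"ry":0,"rz":0,"hand":-1},{"dx":0,"dy":0,"dz":45,"rx":0,"ry":0,"rz":0,"hand":-1},{"dx":0,"dy":0,"dz":45,"rx":0,"ry":0,"rz":0,"hand":-1},{"dx":0,"dy":0,"dz":40,"rx":0,"ry":0,"rz":0,"hand":-1},{"dx":0,"dy":0,"dz":31,"rx":0,"ry":0,"rz":0,"hand":-1},{"dx":0,"dy":0,"dz":0,"rx":0,"ry":0,"rz":0,"hand":-1},{"dx":0,"dy":0,"dz":0,"rx":0,"ry":0,"rz":0,"hand":0.5},{"dx":0,"dy":0,"dz":0,"rx":0,"ry":0,"rz":0,"hand":0.5},{"dx":0,"dy":0,"dz":0,"rx":0,"ry":0,"rz":0,"hand":0.5},{"dx":0,"dy":0,"dz":0,"rx":0,"ry":0,"rz":0,"hand":0.5}]' 30
python3 -m inch '[{"dx":0,"dy":0,"dz":0,"rx":0,"ry":0,"rz":0,"hand":0.5},{"dx":0,"dy":0,"dz":-20,"rx":0,"ry":0,"rz":0,"hand":0.5},{"dx":0,"dy":0,"dz":-40,"rx":0,"ry":0,"rz":0,"hand":0.5},{"dx":0,"dy":0,"dz":-40,"rx":0,"ry":0,"rz":0,"hand":0.5},{"dx":0,"dy":0,"dz":-40,"rx":0,"ry":0,"rz":0,"hand":0.5},{"dx":0,"dy":0,"dz":-40,"rx":0,"ry":0,"rz":0,"hand":0.5},{"dx":0,"dy":0,"dz":-25,"rx":0,"ry":0,"rz":0,"hand":0.5},{"dx":0,"dy":0,"dz":0,"rx":0,"ry":0,"rz":0,"hand":0.5}]'
python3 -c "
from h import *
go([.546,-.009,.25],np.pi)"
```

```text
clock: 22.9
position: [0.5892, -0.354, 0.0514]
tool_rot: [3.139, 0.001, 1.571]
force: [-2.2, 1.6, 8.6]
grip_width: 0.0531
clock: 23.7
position: [0.5894, -0.3545, 0.2595]
tool_rot: [3.135, 0.003, 1.571]
force: [-0.0, -0.1, -2.6]
grip_width: 0.0532
clock 23.7 pos [ 0.5894 -0.3545  0.2595] rot [3.1347 0.0032 1.5706] w 0.0532 | delta mm [345.5 -43.5   8.1] rv [ 0.0029  0.008  -1.5709]
  if turned first: [ 43.4 345.5   9.5]
```

```bash
python3 -m inch '[{"dx":34.5,"dy":-4.4,"dz":0,"rx":0,"ry":0,"rz":0,"hand":0.5},{"dx":34.5,"dy":-4.4,"dz":0,"rx":0,"ry":0,"rz":0,"hand":0.5},{"dx":34.5,"dy":-4.4,"dz":0,"rx":0,"ry":0,"rz":0,"hand":0.5},{"dx":34.5,"dy":-4.4,"dz":0,"rx":0,"ry":0,"rz":0,"hand":0.5},{"dx":34.5,"dy":-4.4,"dz":0,"rx":0,"ry":0,"rz":0,"hand":0.5},{"dx":34.5,"dy":-4.4,"dz":0,"rx":0,"ry":0,"rz":0,"hand":0.5},{"dx":34.5,"dy":-4.4,"dz":0,"rx":0,"ry":0,"rz":0,"hand":0.5},{"dx":34.5,"dy":-4.4,"dz":0,"rx":0,"ry":0,"rz":0,"hand":0.5},{"dx":34.5,"dy":-4.4,"dz":0,"rx":0,"ry":0,"rz":0,"hand":0.5},{"dx":34.5,"dy":-4.4,"dz":0,"rx":0,"ry":0,"rz":0,"hand":0.5}]'
python3 -m inch '[{"dx":0,"dy":0,"dz":0,"rx":0,"ry":0,"rz":-0.148,"hand":0.5},{"dx":0,"dy":0,"dz":0,"rx":0,"ry":0,"rz":-0.148,"hand":0.5},{"dx":0,"dy":0,"dz":0,"rx":0,"ry":0,"rz":-0.148,"hand":0.5},{"dx":0,"dy":0,"dz":0,"rx":0,"ry":0,"rz":-0.148,"hand":0.5},{"dx":0,"dy":0,"dz":0,"rx":0,"ry":0,"rz":-0.148,"hand":0.5},{"dx":0,"dy":0,"dz":0,"rx":0,"ry":0,"rz":-0.148,"hand":0.5},{"dx":0,"dy":0,"dz":0,"rx":0,"ry":0,"rz":-0.148,"hand":0.5},{"dx":0,"dy":0,"dz":0,"rx":0,"ry":0,"rz":-0.148,"hand":0.5},{"dx":0,"dy":0,"dz":0,"rx":0,"ry":0,"rz":-0.148,"hand":0.5},{"dx":0,"dy":0,"dz":0,"rx":0,"ry":0,"rz":-0.148,"hand":0.5}]'
python3 -m inch '[{"dx":0,"dy":0,"dz":0,"rx":0,"ry":0,"rz":-0.091,"hand":0.5},{"dx":0,"dy":0,"dz":0,"rx":0,"ry":0,"rz":0,"hand":0.5},{"dx":0,"dy":0,"dz":0,"rx":0,"ry":0,"rz":0,"hand":0.5}]'
python3 -c "
from h import *
go([.546,-.009,.25],np.pi)
for c in('scene','wrist'):
  im,d,k=shot(c,c+'9.png')
print(bot.observe()['qpos'])"
```

```text
clock: 24.7
position: [0.5437, -0.0071, 0.2543]
tool_rot: [3.141, -0.0, 1.571]
force: [0.1, -0.0, -1.2]
grip_width: 0.0532
clock: 25.7
position: [0.544, -0.0086, 0.2543]
tool_rot: [3.142, 0.001, 3.057]
force: [0.5, 0.2, -2.3]
grip_width: 0.053
clock: 26.0
position: [0.5441, -0.0087, 0.2541]
tool_rot: [3.142, 0.0, 3.138]
force: [0.2, -0.6, -2.0]
grip_width: 0.053
clock 26.0 pos [ 0.5441 -0.0087  0.2541] rot [3.1416e+00 4.0000e-04 3.1385e+00] w 0.053 | delta mm [-1.9 -0.3  4.1] rv [ 0.      0.0004 -0.0031]
  if turned first: [-1.9 -0.3  4.1]
[-0.14854567  0.36846469  0.07292615  1.79224384 -0.03146115  0.9817588
  1.50555022]
```

View pics/wrist9.png

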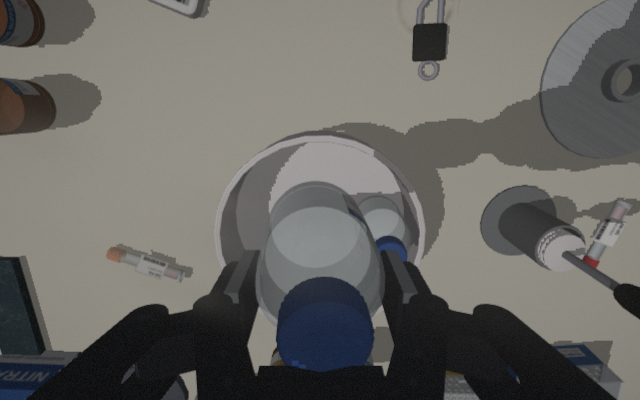

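View pics/scene9.png

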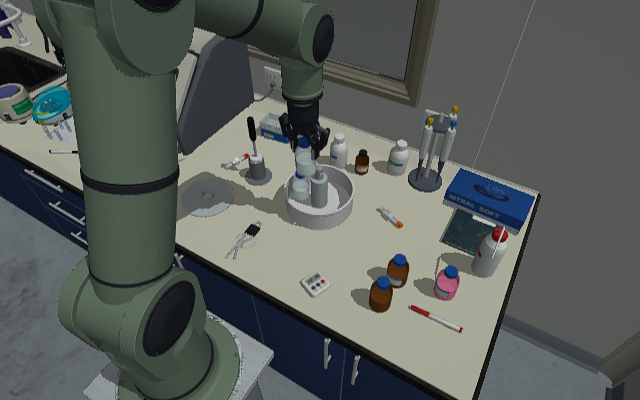

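```bash
python3 -m inch '[{"dx":-2,"dy":0,"dz":40,"rx":0,"ry":0,"rz":0,"hand":0.5},{"dx":0,"dy":0,"dz":40,"rx":0,"ry":0,"rz":0,"hand":0.5},{"dx":0,"dy":0,"dz":40,"rx":0,"ry":0,"rz":0,"hand":0.5},{"dx":0,"dy":0,"dz":30,"rx":0,"ry":0,"rz":0,"hand":0.5},{"dx":0,"dy":0,"dz":20,"rx":0,"ry":0,"rz":0,"hand":0.5},{"dx":0,"dy":0,"dz":14,"rx":0,"ry":0,"rz":0,"hand":0.5},{"dx":0,"dy":0,"dz":6,"rx":0,"ry":0,"rz":0,"hand":0.5},{"dx":0,"dy":0,"dz":0,"rx":0,"ry":0,"rz":0,"hand":0.5},{"dx":0,"dy":0,"dz":0,"rx":0,"ry":0,"rz":0,"hand":0.5}]'
```

```text
clock: 27.0
position: [0.5467, -0.0086, 0.0647]
tool_rot: [3.142, 0.001, 3.141]
force: [0.0, -0.9, -2.1]
grip_width: 0.0528
```

```bash
python3 -m inch '[{"dx":0,"dy":0,"dz":4,"rx":0,"ry":0,"rz":0,"hand":0.5},{"dx":0,"dy":0,"dz":0,"rx":0,"ry":0,"rz":0,"hand":0.5},{"dx":0,"dy":0,"dz":0,"rx":0,"ry":0,"rz":0,"hand":0.5}]';python3 -m inch '[{"dx":0,"dy":0,"dz":1.5,"rx":0,"ry":0,"rz":0,"hand":0.5},{"dx":0,"dy":0,"dz":0,"rx":0,"ry":0,"rz":0,"hand":0.5},{"dx":0,"dy":0,"dz":0,"rx":0,"ry":0,"rz":0,"hand":0.5}]'
```

```text
clock: 27.3
position: [0.5463, -0.0085, 0.0601]
tool_rot: [3.142, 0.0, -3.141]
force: [0.1, -0.2, -0.9]
grip_width: 0.0528
clock: 27.6
position: [0.5468, -0.0089, 0.0592]
tool_rot: [-3.141, 0.002, 3.141]
force: [-2.4, -0.7, 14.6]
grip_width: 0.0527
```

```bash
python3 -m inch '[{"dx":0,"dy":0,"dz":0,"rx":0,"ry":0,"rz":0,"hand":-0.4},{"dx":0,"dy":0,"dz":0,"rx":0,"ry":0,"rz":0,"hand":-0.65},{"dx":0,"dy":0,"dz":0,"rx":0,"ry":0,"rz":0,"hand":-0.65},{"dx":0,"dy":0,"dz":-20,"rx":0,"ry":0,"rz":0,"hand":-0.65},{"dx":0,"dy":0,"dz":-40,"rx":0,"ry":0,"rz":0,"hand":-0.65},{"dx":0,"dy":0,"dz":-45,"rx":0,"ry":0,"rz":0,"hand":-0.65},{"dx":0,"dy":0,"dz":-45,"rx":0,"ry":0,"rz":0,"hand":-1},{"dx":20,"dy":0,"dz":-40,"rx":0,"ry":0,"rz":0,"hand":-1},{"dx":20,"dy":0,"dz":0,"rx":0,"ry":0,"rz":0,"hand":-1},{"dx":0,"dy":0,"dz":0,"rx":0,"ry":0,"rz":0,"hand":-1}]'
python3 -c "
from h import *
s=bot.observe();print(s['position'],s['tool_rot'],s['grip_width'])
for c in('scene','wrist','top'):
  im,d,k=shot(c,c+'10.png'); W=world(d,k)
  for p in((.611,.055),(.546,-.009)):
    P=near(W,*p,.03,.105,.118); print(c,len(P),disc(P) if len(P) else '',P[:,2].max() if len(P) else '')
cv2.imwrite('pics/s10z.png',cv2.resize(cv2.imread('pics/scene10.png')[120:240,250:400],(750,600)))
"
```

```text
clock: 28.6
position: [0.5048, -0.0087, 0.2494]
tool_rot: [3.141, 0.001, 3.142]
force: [0.4, -0.7, -0.3]
grip_width: 0.0854
[ 0.50484167 -0.00869828  0.24943988] [3.14131620e+00 1.34015737e-03 3.14157842e+00] 0.08536140549396933
scene 70 (array([0.6093, 0.057 ]), 0.0172) 0.11581009975648737
scene 78 (array([ 0.5438, -0.0075]), 0.0163) 0.11573243916678144
wrist 864 (array([0.6129, 0.0551]), 0.0162) 0.11457324649758016
wrist 968 (array([ 0.5488, -0.0085]), 0.0161) 0.11438317799847042
top 0  
top 0
```

View pics/s10z.png

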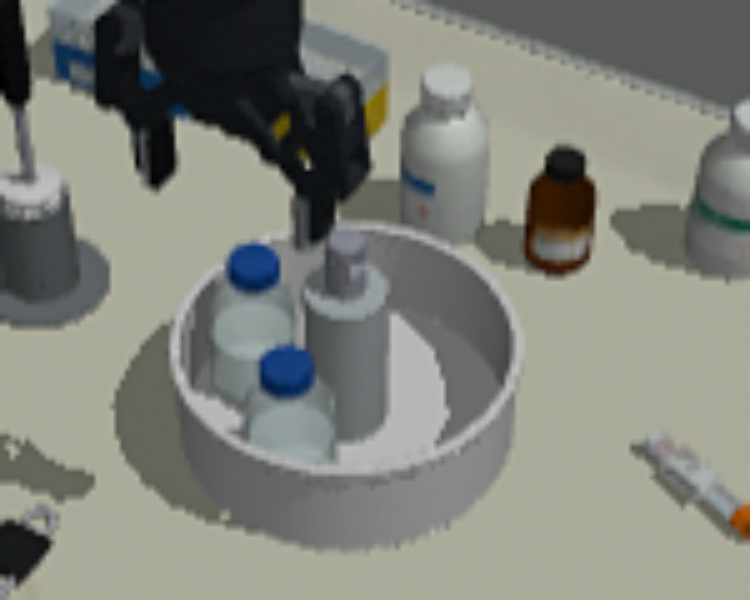

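View pics/wrist10.png

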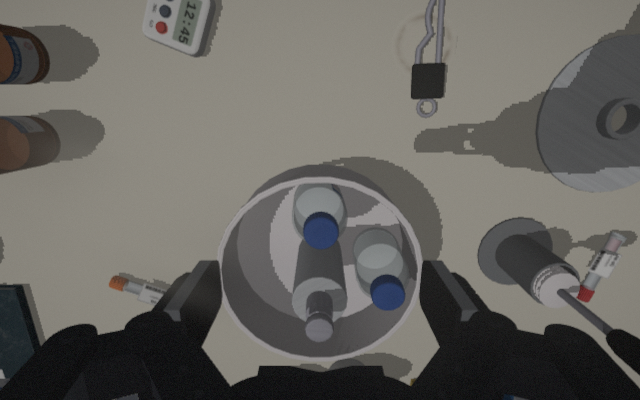

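Both bottles stand in the tub with caps at z≈0.114. The tub's yaw isn't known yet, so I need a view of the cross hole from the +y side. I'll work out a viewing pose for that.

```bash
cat >> h.py <<'E'
def camview(hole,az,el,dist,yawguess):
    "tool pose with wrist cam looking at hole from azimuth az, elev el"
    s=bot.observe(); Rt=R.from_euler('xyz',s['tool_rot']); f,cx,cy,o,Rm=cal('wrist')
    Rtc=Rt.inv()*R.from_matrix(Rm); tc=Rt.inv().apply(o-s['position'])
    d=np.array([np.cos(az)*np.cos(el),np.sin(az)*np.cos(el),np.sin(el)]); cpos=np.array(hole)+dist*d
    z=-d; x=np.cross(z,[0,0,1]); x/=np.linalg.norm(x); y=np.cross(z,x)
    out=[]
    for sg in(1,-1):
        Rc=R.from_matrix(np.stack([sg*x,sg*y,z],1)); T=Rc*Rtc.inv(); p=cpos-T.apply(tc); out.append((p,T,T.as_euler('xyz')))
    return out
E
python3 - <<'E'
from h import *
s=bot.observe(); Rt=R.from_euler('xyz',s['tool_rot']); f,cx,cy,o,Rm=cal('wrist')
print('tc',Rt.inv().apply(o-s['position']),'Rtc',(Rt.inv()*R.from_matrix(Rm)).as_matrix().round(3))
for el in(30,40,50):
  for dist in (.24,.28):
    for p,T,e in camview([.610,-.009,.144],np.pi/2,np.radians(el),dist,0): print(el,dist,p.round(3),e.round(3),'toolz',T.as_matrix()[:,2].round(2),'toolx',T.as_matrix()[:,0].round(2))
E
```

```text
tc [ 0.07432585 -0.00047208 -0.14258007] Rtc [[-0.002 -0.956 -0.295]
 [ 1.    -0.002  0.   ]
 [-0.001 -0.295  0.956]]
30 0.24 [0.609 0.076 0.16 ] [ 3.135 -1.346 -1.563] toolz [ 0.   -0.97 -0.22] toolx [ 0.   -0.22  0.97]
30 0.24 [0.611 0.047 0.21 ] [-3.14   0.748  1.573] toolz [-0.   -0.68 -0.73] toolx [-0.    0.73 -0.68]
30 0.28 [0.609 0.111 0.18 ] [ 3.135 -1.346 -1.563] toolz [ 0.   -0.97 -0.22] toolx [ 0.   -0.22  0.97]
30 0.28 [0.611 0.082 0.23 ] [-3.14   0.748  1.573] toolz [-0.   -0.68 -0.73] toolx [-0.    0.73 -0.68]
40 0.24 [0.609 0.072 0.174] [ 3.138 -1.172 -1.567] toolz [ 0.   -0.92 -0.39] toolx [ 0.   -0.39  0.92]
40 0.24 [0.611 0.035 0.219] [-3.14   0.574  1.573] toolz [-0.   -0.54 -0.84] toolx [-0.    0.84 -0.54]
40 0.28 [0.609 0.103 0.2  ] [ 3.138 -1.172 -1.567] toolz [ 0.   -0.92 -0.39] toolx [ 0.   -0.39  0.92]
40 0.28 [0.611 0.066 0.245] [-3.14   0.574  1.573] toolz [-0.   -0.54 -0.84] toolx [-0.    0.84 -0.54]
50 0.24 [0.609 0.066 0.188] [ 3.14  -0.997 -1.568] toolz [ 0.   -0.84 -0.54] toolx [ 0.   -0.54  0.84]
50 0.24 [0.611 0.021 0.225] [-3.14   0.399  1.573] toolz [-0.   -0.39 -0.92] toolx [-0.    0.92 -0.39]
50 0.28 [0.609 0.092 0.219] [ 3.14  -0.997 -1.568] toolz [ 0.   -0.84 -0.54] toolx [ 0.   -0.54  0.84]
50 0.28 [0.611 0.047 0.256] [-3.14   0.399  1.573] toolz [-0.   -0.39 -0.92] toolx [-0.    0.92 -0.39]
```

```bash
python3 -m inch '[{"dx":0,"dy":0,"dz":-30,"rx":0,"ry":0,"rz":0.148,"hand":-1},{"dx":0,"dy":0,"dz":-30,"rx":0,"ry":0,"rz":0.148,"hand":-1},{"dx":0,"dy":0,"dz":0,"rx":0,"ry":0,"rz":0.148,"hand":-1},{"dx":0,"dy":0,"dz":0,"rx":0,"ry":0,"rz":0.148,"hand":-1},{"dx":0,"dy":0,"dz":0,"rx":0,"ry":0,"rz":0.148,"hand":-1},{"dx":0,"dy":0,"dz":0,"rx":0,"ry":0,"rz":0.148,"hand":-1},{"dx":0,"dy":0,"dz":0,"rx":0,"ry":0,"rz":0.148,"hand":-1},{"dx":0,"dy":0,"dz":0,"rx":0,"ry":0,"rz":0.148,"hand":-1},{"dx":0,"dy":0,"dz":0,"rx":0,"ry":0,"rz":0.148,"hand":-1},{"dx":0,"dy":0,"dz":0,"rx":0,"ry":0,"rz":0.148,"hand":-1}]'
python3 -m inch '[{"dx":0,"dy":0,"dz":0,"rx":0,"ry":0,"rz":0.091,"hand":-1},{"dx":38,"dy":53,"dz":0,"rx":0,"ry":0,"rz":0,"hand":-1},{"dx":37,"dy":53,"dz":0,"rx":0,"ry":0,"rz":0,"hand":-1},{"dx":0,"dy":0,"dz":0,"rx":0,"ry":-0.144,"rz":0,"hand":-1},{"dx":0,"dy":0,"dz":0,"rx":0,"ry":-0.144,"rz":0,"hand":-1},{"dx":0,"dy":0,"dz":0,"rx":0,"ry":-0.143,"rz":0,"hand":-1},{"dx":0,"dy":0,"dz":0,"rx":0,"ry":-0.143,"rz":0,"hand":-1},{"dx":0,"dy":0,"dz":0,"rx":0,"ry":0,"rz":0,"hand":-1}]'
python3 -c "
from h import *
p,T,e=camview([.610,-.009,.144],np.pi/2,np.radians(40),.28,0)[1]
go(p,0,T)"
```

```text
clock: 29.75
position: [0.5067, -0.0085, 0.3076]
tool_rot: [-3.14, 0.001, 1.656]
force: [-0.6, 0.6, -0.1]
grip_width: 0.0854
clock: 30.55
position: [0.5878, 0.0539, 0.3051]
tool_rot: [-3.136, 0.581, 1.581]
force: [-1.2, 0.2, 0.4]
grip_width: 0.0856
clock 30.55 pos [0.5878 0.0539 0.3051] rot [-3.1364  0.5808  1.5812] w 0.0856 | delta mm [42.3 21.9 43.9] rv [-0.0004  0.0068  0.0074]
  if turned first: [42.2 21.6 44.2]
```

```bash
python3 -m inch '[{"dx":21,"dy":11,"dz":22,"rx":0,"ry":0,"rz":0,"hand":-1},{"dx":21,"dy":11,"dz":22,"rx":0,"ry":0,"rz":0,"hand":-1},{"dx":0,"dy":0,"dz":0,"rx":0,"ry":0,"rz":0,"hand":-1},{"dx":0,"dy":0,"dz":0,"rx":0,"ry":0,"rz":0,"hand":-1}]'
python3 -c "
from h import *
im,d,k=shot('wrist','w11.png'); r,c=proj([.61,-.009,.144],k);print(r,c)
np.savez('w11.npz',im=im,d=d,k=np.array(k,dtype=object))
r,c=int(r),int(c)
cv2.imwrite('pics/w11z.png',cv2.resize(im[r-60:r+60,c-80:c+80],(800,600),interpolation=cv2.INTER_CUBIC)[:,:,::-1])
print(bot.tip_of('wrist','cross_hole'))"
```

```text
clock: 30.95
position: [0.6099, 0.0598, 0.2486]
tool_rot: [-3.14, 0.575, 1.57]
force: [0.6, -0.3, 0.5]
grip_width: 0.0854
192.29959499072442 319.9485172383579
[{'centre': [191.8, 323.0], 'score': 0.6}]
```

View pics/w11z.png

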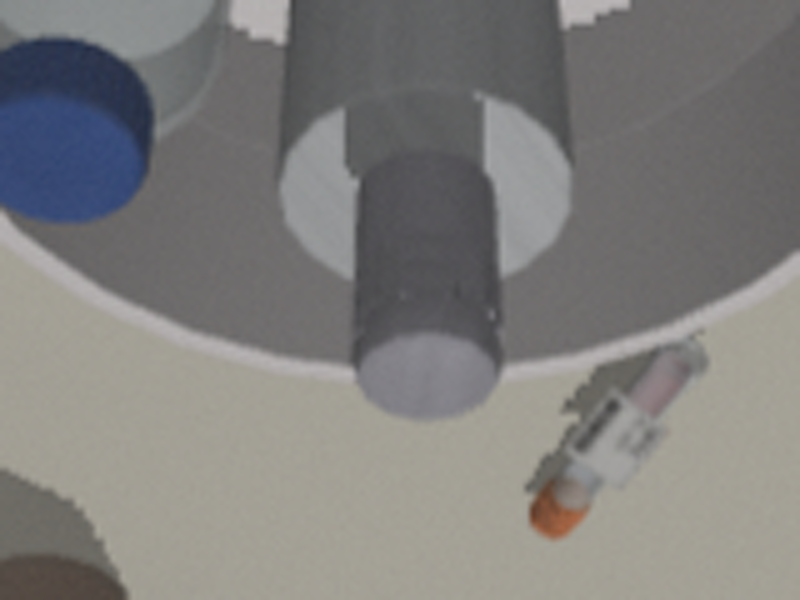

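View pics/w11.png

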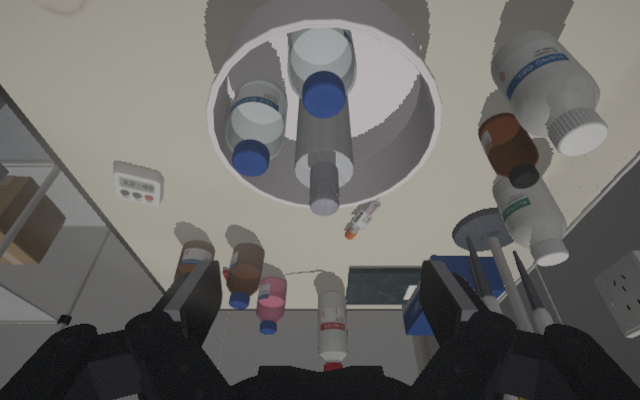

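```bash
python3 -c "
from h import *
z=np.load('w11.npz',allow_pickle=True); im=z['im'];d=z['d']
a=im[150:220,290:360].astype(float).mean(-1)
a=np.clip((a-40)/(130-40),0,1)*255
b=d[150:220,290:360]; b=np.clip((b-.22)/(.33-.22),0,1)*255
o=np.hstack([cv2.resize(a.astype(np.uint8),(400,400),interpolation=cv2.INTER_NEAREST),cv2.resize(b.astype(np.uint8),(400,400),interpolation=cv2.INTER_NEAREST)])
cv2.imwrite('pics/w11e.png',o)
print((d[180:215,312:340:2]*1000).astype(int))
"
```

```text
[[279 276 275 275 275 274 276 275 276 276 274 277 279 285]
 [279 276 275 276 276 275 275 275 276 277 276 275 279 285]
 [277 274 272 275 276 276 278 276 276 276 276 276 277 284]
 [278 273 273 274 277 279 277 278 278 277 275 275 276 282]
 [276 274 273 275 278 278 278 279 278 279 276 274 276 281]
 [275 273 271 274 278 279 279 280 279 280 275 274 274 278]
 [275 272 270 272 281 282 280 279   0 281 275 272 275 279]
 [275 270 270 273 281 282 282 281 281 280 274 272 273 277]
 [274 271 269 272 283 282 282 282 281 283 273 272 271 278]
 [272 270 270 271 284 283 283 283 283 282 272 271 271 277]
 [272 269 268 270 282 284 285 283 284 281 272 271 270 276]
 [270 268 268 270 265 266 266 264 265 281 269 270 271 276]
 [271 268 267 264 264 265 265 264 265 266 268 270 269 274]
 [271 268 266 264 264 264 263 264 263 264 266 269 268 273]
 [270 267 264 265 263 263 263 261 263 263 265 267 270 273]
 [272 267 264 263 263 262 263 262 262 263 265 265 269 272]
 [266 265 263 262 262 262 262 261 262 262 263 264 267 272]
 [267 264 262 262   0 262 259 261 261 262 263 264 266 273]
 [267 263 262 261 261 261 260 260 262 
[... 265 characters left out ...]
4 262 264 264 263 264 263 264 264 264 264 265 265]
 [264 265 264 264 263 265 264 263 264 264 264 265 265 268]
 [265 265   0 264 266 265 267 265 265 265 266 266 267 268]
 [264 267 267 267 267 266 266 266 265 266 266 266 267 267]
 [268 267 267 266 267 267 267 267 268 267 266 267 268 268]
 [  0 268 268 268 268 270 268 267 269 269 269 267 268 270]
 [269 270 270 268 268 269 269 269 269 269 268 268 270 526]
 [271 270 271 270 270 271 269 270 269 270 270 270 270 527]
 [272 272 270 272 270 272 272 272 271 271 272 271 272 530]
 [533 272 273 272 272 271 272 272 272 273 272 271 530 532]
 [533 273 273 273 272 273 272 272 273 273 274 273 533 533]
 [535 536 276 274 273 274 274 272 274 274 275 535 534 535]]
```

View pics/w11e.png

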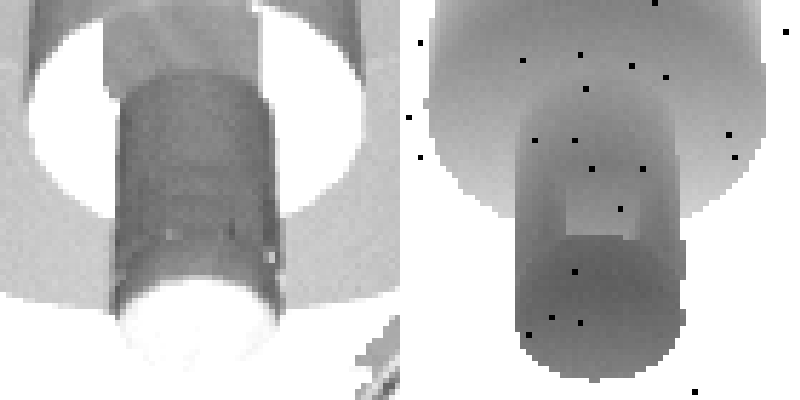

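```bash
python3 -c "
from h import *
z=np.load('w11.npz',allow_pickle=True); im=z['im'];d=z['d'];k=tuple(z['k'])
W=world(d,k)
P=near(W,.611,-.009,.03,.157,.164);print('top',disc(P),P[:,2].mean())
c0=circ(near(W,.611,-.009,.02,.128,.156)); 
P=near(W,.611,-.009,.017,.125,.1565); print('side fit',len(P),circ(P,.012))
cx,cy=disc(near(W,.611,-.009,.03,.157,.164))[0]
# residual radius in surface
for r in range(182,196):
  row=[]
  for c in range(312,342):
    p=W[r,c]; row.append('.' if np.isnan(p[0]) else ('#' if np.hypot(p[0]-cx,p[1]-cy)<.0095 and p[2]<.155 else '-'))
  print(r,''.join(row),np.round(W[r,320],4),np.round(W[r,326,2],3))
for r in(186,188,190):
  for c in (318,319,320,331,332,333): 
    # intersect ray with cylinder r=12 about (cx,cy)
    f,ccx,ccy,o,Rm=k; v=Rm@np.array([(c-ccx)/f,(r-ccy)/f,1]); 
    a=v[0]**2+v[1]**2;b=2*(v[0]*(o[0]-cx)+v[1]*(o[1]-cy));q=(o[0]-cx)**2+(o[1]-cy)**2-.012**2
    t=(-b-np.sqrt(b*b-4*a*q))/2/a; p=o+v*t; print(r,c,np.round(p-[cx,cy,0],4),'az',round(np.arctan2(p[0]-cx,p[1]-cy),3))
"
```

```text
top (array([ 0.6135, -0.0096]), 0.0121) 0.15927415563772218
side fit 835 [ 0.6131 -0.011 ]
182 ------###############--------- [ 0.6101 -0.0026  0.1385] 0.139
183 -----#-##############--------- [ 0.6101 -0.0035  0.1388] 0.138
184 -----################--------- [ 0.61   -0.0053  0.1382] 0.138
185 ------###############--------- [ 0.61   -0.0057  0.1389] 0.138
186 ------##########.####--------- [ 0.61  -0.008  0.138] 0.139
187 ------###############--------- [ 0.61   -0.0088  0.1384] 0.138
188 ------################-------- [ 0.61   -0.0109  0.1376] 0.138
189 ------###############--------- [ 0.61   -0.0118  0.1379] 0.138
190 ------###############--------- [ 0.61   -0.0115  0.1393] 0.139
191 ------#----------###-#-------- [0.6101 0.0008 0.1512] 0.152
192 ------------------------------ [0.6101 0.0012 0.1526] 0.153
193 ------------------------------ [0.6101 0.001  0.1535] 0.153
194 ------------------------------ [0.6101 0.0007 0.1542] 0.156
195 ------------------------------ [0.6101 0.0007 0.1553] 0.156
186 318 [-0.005   0.0109  0.1464] az -0.43
186 319 [-0.0042  0.0112  0.1467] az -0.358
186 320 [-0.0034  0.0115  0.147 ] az -0.289
186 331 [0.0052 0.0108 0.1464] az 0.452
186 332 [0.006  0.0104 0.146 ] az 0.528
186 333 [0.0069 0.0098 0.1455] az 0.609
188 318 [-0.005   0.0109  0.1486] az -0.428
188 319 [-0.0042  0.0112  0.1489] az -0.358
188 320 [-0.0034  0.0115  0.1491] az -0.289
188 331 [0.0052 0.0108 0.1485] az 0.448
188 332 [0.006  0.0104 0.1481] az 0.524
188 333 [0.0068 0.0099 0.1477] az 0.604
190 318 [-0.005   0.0109  0.1507] az -0.427
190 319 [-0.0042  0.0112  0.151 ] az -0.357
190 320 [-0.0034  0.0115  0.1512] az -0.288
190 331 [0.0052 0.0108 0.1506] az 0.444
190 332 [0.006  0.0104 0.1502] az 0.519
190 333 [0.0068 0.0099 0.1498] az 0.599
```

The depth image shows the cross hole at columns 318–332 on the post, facing +y and turned by about 0.04 rad. So the hole axis is nearly along world y. Next, the keeper.

```bash
python3 -m inch '[{"dx":0,"dy":0,"dz":-30,"rx":0,"ry":0.144,"rz":0,"hand":-1},{"dx":0,"dy":0,"dz":-20,"rx":0,"ry":0.144,"rz":0,"hand":-1},{"dx":0,"dy":0,"dz":0,"rx":0,"ry":0.144,"rz":0,"hand":-1},{"dx":0,"dy":0,"dz":0,"rx":0,"ry":0.142,"rz":0,"hand":-1},{"dx":0,"dy":0,"dz":0,"rx":0,"ry":0,"rz":0,"hand":-1}]'
python3 -c "
from h import *
go([.4535,.290,.20],np.pi/2)
im,d,k=shot('top');W=world(d,k);P=near(W,.453,.316,.04,.013,.026);print(circ(P));cv2.imwrite('pics/top12.png',im[:,:,::-1])"
```

```text
clock: 31.55
position: [0.6106, 0.0794, 0.2952]
tool_rot: [3.137, -0.005, 1.562]
force: [0.0, -1.0, 1.0]
grip_width: 0.0854
clock 31.55 pos [0.6106 0.0794 0.2952] rot [ 3.1367 -0.0046  1.5624] w 0.0854 | delta mm [ 208.8 -159.3   95.3] rv [ 0.0049 -0.0045 -0.0084]
  if turned first: [ 210.6 -157.1   95.2]
[0.4544 0.3163 0.0186]
```

View pics/top12.png

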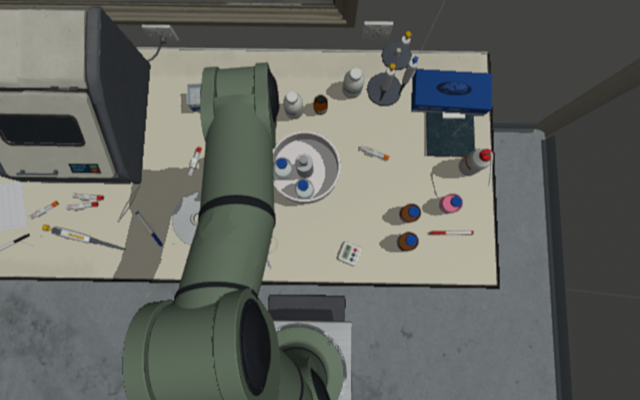

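```bash
python3 -m inch '[{"dx":20,"dy":-40,"dz":0,"rx":0,"ry":0,"rz":-0.008,"hand":-1},{"dx":20,"dy":-40,"dz":0,"rx":0,"ry":0,"rz":0,"hand":-1},{"dx":30,"dy":-35,"dz":0,"rx":0,"ry":0,"rz":0,"hand":-1},{"dx":40,"dy":-30,"dz":0,"rx":0,"ry":0,"rz":0,"hand":-1},{"dx":45,"dy":-13,"dz":0,"rx":0,"ry":0,"rz":0,"hand":-1},{"dx":45,"dy":0,"dz":20,"rx":0,"ry":0,"rz":0,"hand":-1},{"dx":10,"dy":0,"dz":40,"rx":0,"ry":0,"rz":0,"hand":-1},{"dx":0,"dy":0,"dz":40,"rx":0,"ry":0,"rz":0,"hand":-1},{"dx":0,"dy":0,"dz":0,"rx":0,"ry":0,"rz":0,"hand":-1},{"dx":0,"dy":0,"dz":0,"rx":0,"ry":0,"rz":0,"hand":-1}]'
python3 -c "
from h import *
go([.454,.316,.20],np.pi/2)
im,d,k=shot('wrist','w13.png');W=world(d,k);P=near(W,.453,.316,.035,.013,.026);print(len(P),circ(P));P=near(W,.453,.316,.023,.013,.026);print(len(P),circ(P),disc(P),P[:,2].mean())"
```

```text
clock: 32.6
position: [0.4504, 0.2945, 0.1931]
tool_rot: [3.141, 0.001, 1.58]
force: [0.5, 0.5, 0.7]
grip_width: 0.0857
clock 32.6 pos [0.4504 0.2945 0.1931] rot [3.1413e+00 7.0000e-04 1.5795e+00] w 0.0857 | delta mm [21.5  3.8 -6.9] rv [0.0003 0.0007 0.0087]
  if turned first: [21.5  3.6 -6.9]
896 [0.456  0.3169 0.0185]
828 [0.4556 0.3168 0.0183] (array([0.456 , 0.3167]), 0.0218) 0.019070474502052882
```

View pics/w13.png

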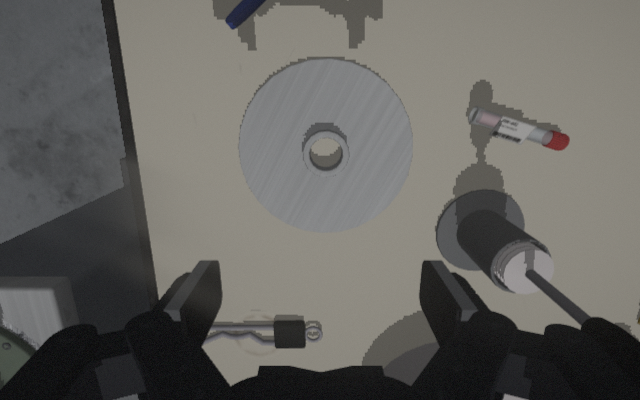

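```bash
python3 -m inch '[{"dx":22,"dy":4,"dz":45,"rx":0,"ry":0,"rz":0.008,"hand":-1},{"dx":0,"dy":0,"dz":45,"rx":0,"ry":0,"rz":0,"hand":-1},{"dx":0,"dy":0,"dz":45,"rx":0,"ry":0,"rz":0,"hand":-1},{"dx":0,"dy":0,"dz":30,"rx":0,"ry":0,"rz":0,"hand":-1},{"dx":0,"dy":0,"dz":18,"rx":0,"ry":0,"rz":0,"hand":-1},{"dx":0,"dy":0,"dz":0,"rx":0,"ry":0,"rz":0,"hand":-1},{"dx":0,"dy":0,"dz":0,"rx":0,"ry":0,"rz":0,"hand":-1}]'
python3 -c "
from h import *
go([.4545,.3165,.009],np.pi/2)"
```

```text
clock: 33.35
position: [0.4553, 0.3168, 0.0111]
tool_rot: [3.14, -0.001, 1.571]
force: [-0.5, -0.2, 1.5]
grip_width: 0.0856
clock 33.35 pos [0.4553 0.3168 0.0111] rot [ 3.1398e+00 -1.3000e-03  1.5705e+00] w 0.0856 | delta mm [-0.3 -0.8  2.1] rv [ 0.0018 -0.0013 -0.0003]
  if turned first: [-0.3 -0.8  2.1]
```

```bash
python3 -m inch '[{"dx":0,"dy":0,"dz":1.5,"rx":0,"ry":0,"rz":0,"hand":-0.3},{"dx":0,"dy":0,"dz":0,"rx":0,"ry":0,"rz":0,"hand":0.5},{"dx":0,"dy":0,"dz":0,"rx":0,"ry":0,"rz":0,"hand":0.5},{"dx":0,"dy":0,"dz":0,"rx":0,"ry":0,"rz":0,"hand":0.5},{"dx":0,"dy":0,"dz":0,"rx":0,"ry":0,"rz":0,"hand":0.5},{"dx":0,"dy":0,"dz":0,"rx":0,"ry":0,"rz":0,"hand":0.5}]' 60
```

```text
clock: 33.95
position: [0.4548, 0.3166, 0.0092]
tool_rot: [3.14, -0.001, 1.571]
force: [-2.8, -3.3, 22.4]
grip_width: 0.0436
```

```bash
python3 -m inch '[{"dx":0,"dy":0,"dz":-10,"rx":0,"ry":0,"rz":0,"hand":0.5},{"dx":0,"dy":0,"dz":-20,"rx":0,"ry":0,"rz":0,"hand":0.5},{"dx":0,"dy":0,"dz":-30,"rx":0,"ry":0,"rz":0,"hand":0.5},{"dx":0,"dy":0,"dz":-40,"rx":0,"ry":0,"rz":0,"hand":0.5},{"dx":0,"dy":0,"dz":-40,"rx":0,"ry":0,"rz":0,"hand":0.5},{"dx":0,"dy":0,"dz":-40,"rx":0,"ry":0,"rz":0,"hand":0.5},{"dx":0,"dy":0,"dz":-40,"rx":0,"ry":0,"rz":0,"hand":0.5},{"dx":0,"dy":0,"dz":-40,"rx":0,"ry":0,"rz":0,"hand":0.5},{"dx":0,"dy":0,"dz":0,"rx":0,"ry":0,"rz":0,"hand":0.5},{"dx":0,"dy":0,"dz":0,"rx":0,"ry":0,"rz":0,"hand":0.5}]'
python3 -c "
from h import *
s=bot.observe();print(s['position'])
for c in('scene','wrist'):
  im,d,k=shot(c,c+'14.png');W=world(d,k);P=near(W,s['position'][0],s['position'][1],.083,.22,.275)
  if len(P)>50:
    A=np.c_[P[:,:2]-P[:,:2].mean(0),np.ones(len(P))];
    for _ in range(5):
      co=np.linalg.lstsq(A,P[:,2],rcond=None)[0]; e=abs(A@co-P[:,2]); m=e<max(.003,np.median(e)*2); A,P=A[m],P[m]
    print(c,len(P),'slope',co[:2].round(3),'z',co[2])
im=cv2.imread('pics/scene14.png')[20:240,150:400];cv2.imwrite('pics/s14z.png',cv2.resize(im,(682,600)))
go([.611,-.009,.27],np.pi/2)"
```

```text
clock: 34.95
position: [0.454, 0.3161, 0.2682]
tool_rot: [3.141, -0.001, 1.571]
force: [-0.2, -1.0, -3.9]
grip_width: 0.0434
[0.45395127 0.31609951 0.26821742]
scene 1297 slope [-0.003  0.002] z 0.26468866964058124
wrist 64341 slope [-0.003 -0.002] z 0.2636021111090146
clock 35.05 pos [0.4535 0.3158 0.2666] rot [-3.1401e+00  1.2000e-03  1.5709e+00] w 0.0432 | delta mm [-324.8  157.5   -3.3] rv [-0.0015  0.0012  0.0001]
  if turned first: [-324.8  157.5   -3.4]
```

View pics/s14z.png

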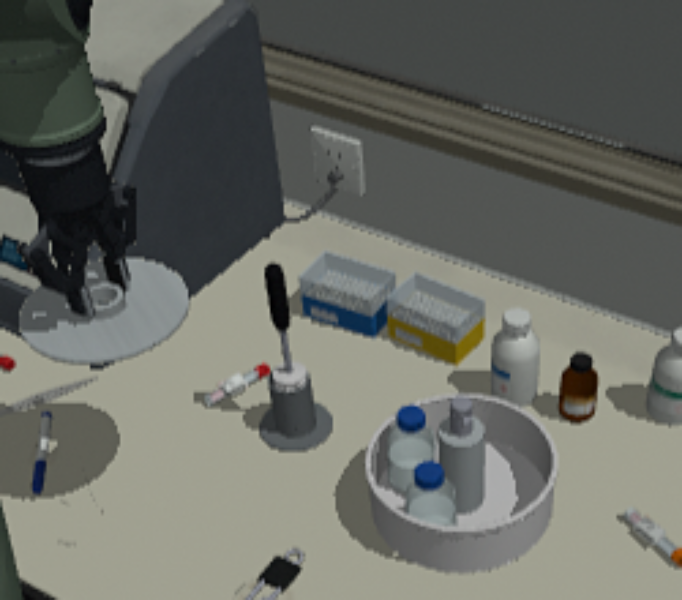

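View pics/wrist14.png

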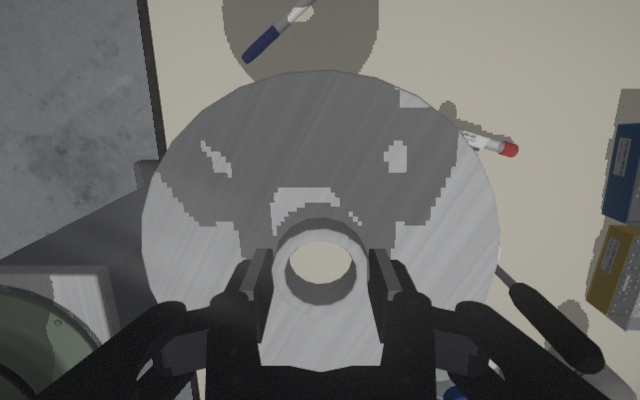

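```bash
python3 -m inch '[{"dx":-20,"dy":0,"dz":-10,"rx":0,"ry":0,"rz":0,"hand":0.5},{"dx":-40,"dy":10,"dz":0,"rx":0,"ry":0,"rz":0,"hand":0.5},{"dx":-40,"dy":15,"dz":0,"rx":0,"ry":0,"rz":0,"hand":0.5},{"dx":-40,"dy":20,"dz":0,"rx":0,"ry":0,"rz":0,"hand":0.5},{"dx":-40,"dy":20,"dz":0,"rx":0,"ry":0,"rz":0,"hand":0.5},{"dx":-40,"dy":25,"dz":0,"rx":0,"ry":0,"rz":0,"hand":0.5},{"dx":-40,"dy":25,"dz":0,"rx":0,"ry":0,"rz":0,"hand":0.5},{"dx":-40,"dy":25,"dz":0,"rx":0,"ry":0,"rz":0,"hand":0.5},{"dx":-25,"dy":17,"dz":0,"rx":0,"ry":0,"rz":0,"hand":0.5},{"dx":0,"dy":0,"dz":0,"rx":0,"ry":0,"rz":0,"hand":0.5}]'
python3 -m inch '[{"dx":0,"dy":0,"dz":0,"rx":0,"ry":0,"rz":0,"hand":0.5},{"dx":0,"dy":0,"dz":0,"rx":0,"ry":0,"rz":0,"hand":0.5}]'
python3 -c "
from h import *
s=bot.observe();x,y,z=s['position'];print(s['position'],s['tool_rot'])
im,d,k=shot('wrist','w15.png');W=world(d,k)
P=near(W,x,y,.026,z+.006,z+.016);print('hub',len(P),circ(P),P[:,2].mean());
P=near(W,x,y,.022,z+.008,z+.016);print('hub',len(P),circ(P),disc(P))
P=near(W,.612,-.009,.02,.15,.165);print('post',len(P),disc(P) if len(P) else '',P.mean(0) if len(P) else '')
for c in('scene','top'):
  im,d,k=shot(c,c+'15.png');W=world(d,k); P=near(W,x,y,.11,z-.012,z+.003);print(c,len(P),disc(P) if len(P) else '')
"
```

```text
clock: 36.05
position: [0.6117, -0.0143, 0.2763]
tool_rot: [-3.14, 0.003, 1.565]
force: [-0.0, -0.4, -4.1]
grip_width: 0.0433
clock: 36.25
position: [0.6104, -0.0082, 0.2771]
tool_rot: [-3.14, -0.0, 1.572]
force: [0.7, 1.0, -2.6]
grip_width: 0.0433
[ 0.61044759 -0.00824525  0.27706035] [-3.14022339e+00 -2.51197811e-04  1.57152555e+00]
hub 4302 [ 0.6112 -0.0071  0.0189] 0.2867082921954844
hub 3490 [ 0.611  -0.0076  0.0186] (array([ 0.6105, -0.0082]), 0.022)
post 0  
scene 1596 (array([ 0.6086, -0.0076]), 0.0868)
top 631 (array([ 0.6039, -0.0541]), 0.0688)
```

View pics/w15.png

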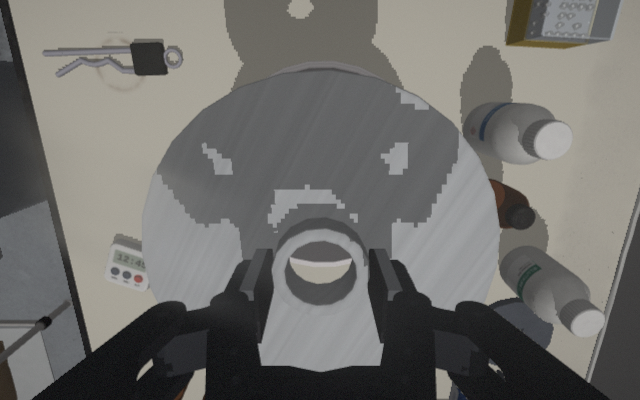

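View pics/scene15.png

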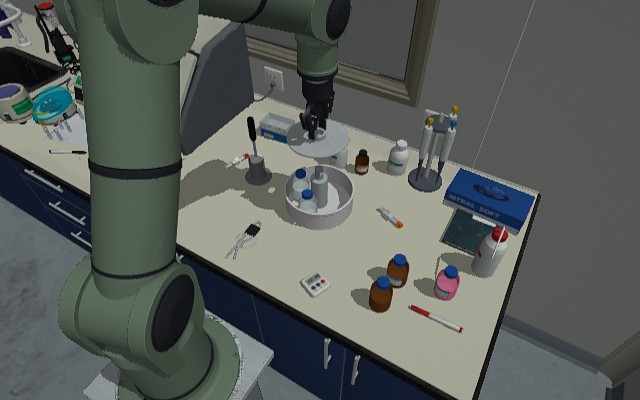

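```bash
python3 -m inch '[{"dx":-0.6,"dy":0.5,"dz":30,"rx":0,"ry":0,"rz":0,"hand":0.5},{"dx":0,"dy":0,"dz":35,"rx":0,"ry":0,"rz":0,"hand":0.5},{"dx":0,"dy":0,"dz":25,"rx":0,"ry":0,"rz":0,"hand":0.5},{"dx":0,"dy":0,"dz":10,"rx":0,"ry":0,"rz":0,"hand":0.5},{"dx":0,"dy":0,"dz":0,"rx":0,"ry":0,"rz":0,"hand":0.5},{"dx":0,"dy":0,"dz":0,"rx":0,"ry":0,"rz":0,"hand":0.5}]'
python3 -c "
from h import *
s=bot.observe();x,y,z=s['position'];print(s['position'],s['tool_rot'])
im,d,k=shot('wrist','w16.png');W=world(d,k)
cv2.imwrite('pics/w16z.png',cv2.resize(im[200:320,230:410],(800,533))[:,:,::-1])
"
```

```text
clock: 37.0
position: [0.6122, -0.0093, 0.1789]
tool_rot: [3.14, -0.0, 1.571]
force: [0.6, -0.5, -3.4]
grip_width: 0.0431
[ 0.61219352 -0.00933122  0.17885395] [ 3.14021501e+00 -3.43745786e-05  1.57095747e+00]
```

View pics/w16z.png

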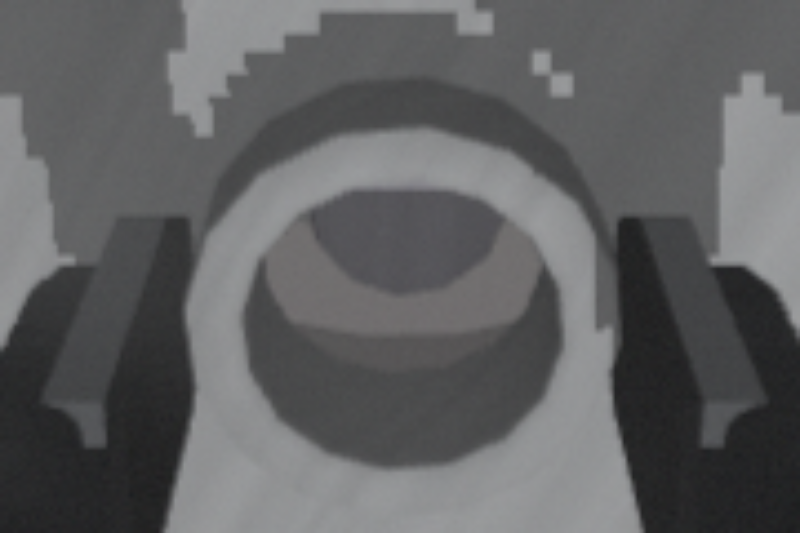

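The post shows centred sideways in the hub bore at zoom (405,240). Lowering slowly.

```bash
python3 -m inch '[{"dx":0,"dy":0,"dz":8,"rx":0,"ry":0,"rz":0,"hand":0.5},{"dx":0,"dy":0,"dz":8,"rx":0,"ry":0,"rz":0,"hand":0.5},{"dx":0,"dy":0,"dz":0,"rx":0,"ry":0,"rz":0,"hand":0.5}]'
python3 -m inch '[{"dx":0,"dy":0,"dz":10,"rx":0,"ry":0,"rz":0,"hand":0.5},{"dx":0,"dy":0,"dz":10,"rx":0,"ry":0,"rz":0,"hand":0.5},{"dx":0,"dy":0,"dz":8,"rx":0,"ry":0,"rz":0,"hand":0.5},{"dx":0,"dy":0,"dz":3,"rx":0,"ry":0,"rz":0,"hand":0.5},{"dx":0,"dy":0,"dz":0,"rx":0,"ry":0,"rz":0,"hand":0.5},{"dx":0,"dy":0,"dz":0,"rx":0,"ry":0,"rz":0,"hand":0.5}]'
```

```text
clock: 37.35
position: [0.611, -0.0094, 0.1605]
tool_rot: [-3.14, 0.0, 1.571]
force: [-0.9, -0.1, -3.7]
grip_width: 0.0433
clock: 37.95
position: [0.6118, -0.0095, 0.1308]
tool_rot: [3.141, 0.0, 1.571]
force: [-0.1, -0.7, -3.0]
grip_width: 0.0434
```

```bash
python3 -m inch '[{"dx":0,"dy":0,"dz":2,"rx":0,"ry":0,"rz":0,"hand":0.5},{"dx":0,"dy":0,"dz":1.5,"rx":0,"ry":0,"rz":0,"hand":0.5},{"dx":0,"dy":0,"dz":0,"rx":0,"ry":0,"rz":0,"hand":0.5},{"dx":0,"dy":0,"dz":0,"rx":0,"ry":0,"rz":0,"hand":0.5}]'
```

```text
clock: 38.35
position: [0.6119, -0.0095, 0.1283]
tool_rot: [3.14, -0.0, 1.571]
force: [-5.7, 0.3, 14.4]
grip_width: 0.0436
```

```bash
python3 -m inch '[{"dx":0,"dy":0,"dz":0,"rx":0,"ry":0,"rz":0,"hand":-0.3},{"dx":0,"dy":0,"dz":0,"rx":0,"ry":0,"rz":0,"hand":-0.5},{"dx":0,"dy":0,"dz":0,"rx":0,"ry":0,"rz":0,"hand":-0.7},{"dx":0,"dy":0,"dz":0,"rx":0,"ry":0,"rz":0,"hand":-0.7},{"dx":0,"dy":0,"dz":-30,"rx":0,"ry":0,"rz":0,"hand":-0.7},{"dx":0,"dy":0,"dz":-45,"rx":0,"ry":0,"rz":0,"hand":-0.7},{"dx":0,"dy":0,"dz":-45,"rx":0,"ry":0,"rz":0,"hand":-1},{"dx":0,"dy":-40,"dz":0,"rx":0,"ry":0,"rz":0,"hand":-1},{"dx":0,"dy":-40,"dz":0,"rx":0,"ry":0,"rz":0,"hand":-1},{"dx":0,"dy":0,"dz":0,"rx":0,"ry":0,"rz":0,"hand":-1}]'
python3 -c "
from h import *
for c in('scene','top','wrist'):
  im,d,k=shot(c,c+'17.png');W=world(d,k)
  P=near(W,.611,-.009,.1,.118,.131)
  A=np.c_[P[:,:2]-[.611,-.009],np.ones(len(P))];co=np.linalg.lstsq(A,P[:,2],rcond=None)[0]
  print(c,len(P),'plate',disc(P),'slope',co.round(4)); P=near(W,.611,-.009,.03,.135,.143);print('hub',len(P),circ(P))
  P=near(W,.611,-.009,.02,.153,.165);print('post',len(P),disc(P))
  P=near(W,.416,.107,.03,.006,.02);print('block',len(P),P.mean(0) if len(P) else'')
cv2.imwrite('pics/s17z.png',cv2.resize(cv2.imread('pics/scene17.png')[120:270,200:400],(800,600)))
go([.416,.107,.2],np.pi/2)
"
```

```text
clock: 39.35
position: [0.5277, -0.0098, 0.2475]
tool_rot: [-3.14, -0.001, 1.57]
force: [1.1, -0.5, 0.7]
grip_width: 0.0855
scene 1654 plate (array([ 0.608 , -0.0076]), 0.0874) slope [-0.0021  0.0003  0.1242]
hub 75 [ 0.6085 -0.0071  0.0177]
post 42 (array([ 0.6087, -0.0083]), 0.0122)
block 121 [0.41241538 0.10564313 0.00942762]
top 210 plate (array([ 0.5995, -0.0692]), 0.057) slope [ 0.004  -0.0074  0.1252]Traceback (most recent call last):
  File "<string>", line 7, in <module>
    print(c,len(P),'plate',disc(P),'slope',co.round(4)); P=near(W,.611,-.009,.03,.135,.143);print('hub',len(P),circ(P))
                                                                                                               ~~~~^^^
  File "h.py", line 23, in circ
    P=P[:,:2]; c0=(P.min(0)+P.max(0))/2
                   ~~~~~^^^
    return umr_minimum(a, axis, None, out, keepdims, initial, where)
ValueError: zero-size array to reduction operation minimum which has no identity
```

The plate lies flat at z≈0.125 (slope 0.002 in the scene view) with its centre within about 1 mm of the post. Next, the clip.

```bash
python3 -m inch '[{"dx":29,"dy":-28,"dz":0,"rx":0,"ry":0,"rz":0,"hand":-1},{"dx":29,"dy":-28,"dz":0,"rx":0,"ry":0,"rz":0,"hand":-1},{"dx":29,"dy":-28,"dz":0,"rx":0,"ry":0,"rz":0,"hand":-1},{"dx":29,"dy":-28,"dz":0,"rx":0,"ry":0,"rz":0,"hand":-1},{"dx":0,"dy":0,"dz":0,"rx":0,"ry":0,"rz":-0.149,"hand":-1},{"dx":0,"dy":0,"dz":0,"rx":0,"ry":0,"rz":-0.149,"hand":-1},{"dx":0,"dy":0,"dz":0,"rx":0,"ry":0,"rz":-0.149,"hand":-1},{"dx":0,"dy":0,"dz":0,"rx":0,"ry":0,"rz":-0.149,"hand":-1},{"dx":0,"dy":0,"dz":0,"rx":0,"ry":0,"rz":-0.149,"hand":-1},{"dx":0,"dy":0,"dz":0,"rx":0,"ry":0,"rz":-0.149,"hand":-1}]'
python3 -m inch '[{"dx":0,"dy":0,"dz":0,"rx":0,"ry":0,"rz":-0.149,"hand":-1},{"dx":0,"dy":0,"dz":0,"rx":0,"ry":0,"rz":-0.149,"hand":-1},{"dx":0,"dy":0,"dz":0,"rx":0,"ry":0,"rz":-0.149,"hand":-1},{"dx":0,"dy":0,"dz":0,"rx":0,"ry":0,"rz":-0.149,"hand":-1},{"dx":0,"dy":0,"dz":30,"rx":0,"ry":0,"rz":-0.081,"hand":-1},{"dx":0,"dy":0,"dz":30,"rx":0,"ry":0,"rz":0,"hand":-1},{"dx":0,"dy":0,"dz":0,"rx":0,"ry":0,"rz":0,"hand":-1},{"dx":0,"dy":0,"dz":0,"rx":0,"ry":0,"rz":0,"hand":-1}]'
python3 -c "
from h import *
s=bot.observe();print(s['position'],s['tool_rot'],s['qpos'])
for c in('scene','top','wrist'):
  im,d,k=shot(c,c+'18.png');W=world(d,k)
  m=(im.max(-1)<50)&(abs(W[...,2])<.025)&(np.hypot(W[...,0]-.414,W[...,1]-.106)<.05)
  if m.sum()>20:
    P=W[m]; print(c,len(P),P.mean(0).round(4),cv2.minAreaRect((P[:,:2]*1000).astype(np.float32)),P[:,2].mean())
go([.415,.106,.2],np.pi)
"
```

```text
clock: 40.45
position: [0.4207, 0.1069, 0.2471]
tool_rot: [3.141, 0.0, 2.471]
force: [0.3, 0.5, 0.9]
grip_width: 0.0856
clock: 41.25
position: [0.4202, 0.1067, 0.1875]
tool_rot: [-3.141, -0.001, 3.141]
force: [0.7, -0.2, 0.1]
grip_width: 0.0854
[0.4202154  0.10667799 0.18746151] [-3.14125152e+00 -8.11162734e-04  3.14109222e+00] [-0.39491161  0.28512832  0.01133731  2.12622923 -0.00475797  0.73113797
  1.18980874]
scene 106 [0.4122 0.1059 0.0095] ((413.0816345214844, 106.91084289550781), (36.92905044555664, 36.323829650878906), 1.412474274635315) 0.009534587648675347
wrist 1203 [0.416  0.1054 0.0102] ((416.77862548828125, 105.54100036621094), (34.628658294677734, 32.97821044921875), 2.420888900756836) 0.010191723257066897
clock 41.4 pos [0.4205 0.1069 0.1883] rot [3.1409e+00 1.8000e-03 3.1414e+00] w 0.0857 | delta mm [  5.5  -0.9 -11.7] rv [ 0.0007  0.0018 -0.0002]
  if turned first: [  5.5  -0.9 -11.7]
```

View pics/wrist18.png

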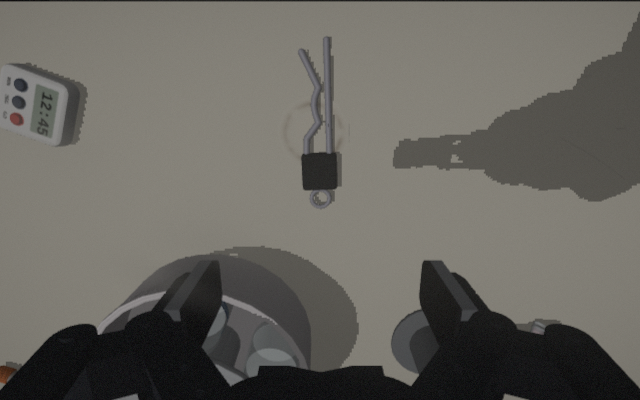

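View pics/scene18.png

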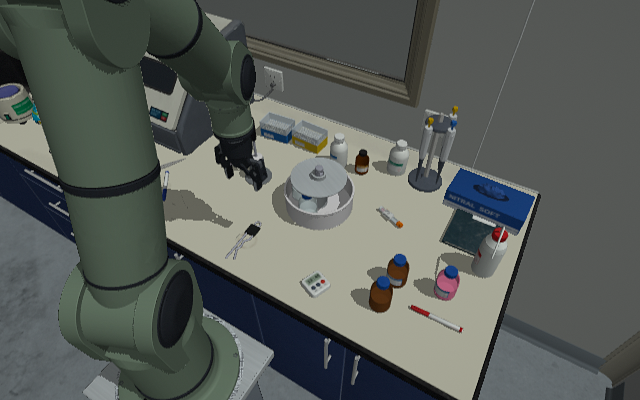

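```bash
python3 -c "
from h import *
im=cv2.imread('pics/wrist18.png')[:,:,::-1];k=cal('wrist')
g=im.mean(-1)
for r in(45,60,75,90,105,120,135,148):
  row=g[r,290:350]; print(r,row[20:50].astype(int))
for r,c in((45,327.5),(148,331.5),(171,319.5)): print(ray(r,c,k,.006).round(4))
cv2.imwrite('pics/w18z.png',cv2.resize(im[30:215,250:390],(454,600),interpolation=cv2.INTER_CUBIC)[:,:,::-1])
"
```

```text
45 [125 125 124 125 125 127 126 124 124 125 125 125 118  96 104 112 109  97
  83  65  69  95 123 124 126 126 126 126 126 127]
60 [ 96 126 126 127 128 127 124 127 125 127 126 126 124 107 101 110 114 103
  89  73  72  84  83  95 125 125 126 126 127 126]
75 [106 114 111 100  86  71  70  84  97 127 127 127 126 122 101 107 114 109
  95  79  70  83  83  96 128 127 127 127 128 128]
90 [127 127 125 118 107 110 115 105  94  77  67  80  83  86 102 103 113 113
 101  85  71  77  83  98 128 127 127 128 127 128]
105 [ 98 105 114 114 100  86  68  67  76  77  86 115 118 121 116 101 111 116
 105  91  74  72  96 127 127 129 129 128 128 127]
120 [131 129 130 124 103 106 113 110  98  86  73  81  94 115 112 100 105 118
 110  98  80  69  84  85  95 123 122 121 117 117]
135 [ 95  84  76  82 105 110 129 128 128 128 129 126 129 130 129 124 102 112
 116 103  91  72  77  85  96 127 127 127 124 126]
148 [ 84  86  85  98 129 129 128 128 128 128 129 128 130 128 127 122 100 109
 115 108  92  76  71  81  84 113 107 108 112 118]
[0.3048 0.1131 0.006 ]
[0.3948 0.1173 0.006 ]
[0.4171 0.1058 0.006 ]
```

View pics/w18z.png

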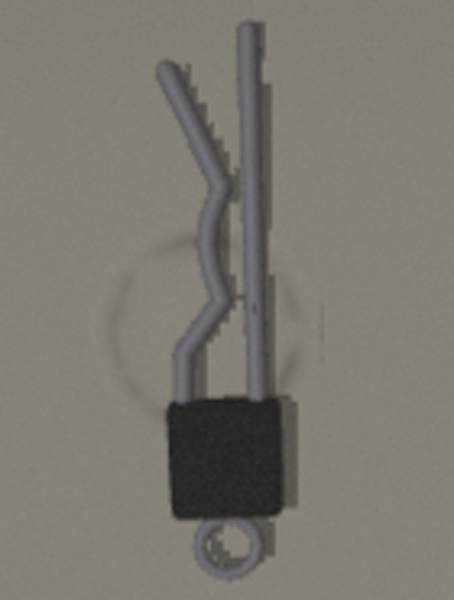

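```bash
python3 -m inch '[{"dx":5.5,"dy":-0.9,"dz":40,"rx":0,"ry":0,"rz":-0.033,"hand":-1},{"dx":0,"dy":0,"dz":45,"rx":0,"ry":0,"rz":0,"hand":-1},{"dx":0,"dy":0,"dz":45,"rx":0,"ry":0,"rz":0,"hand":-1},{"dx":0,"dy":0,"dz":35,"rx":0,"ry":0,"rz":0,"hand":-1},{"dx":0,"dy":0,"dz":16,"rx":0,"ry":0,"rz":0,"hand":-1},{"dx":0,"dy":0,"dz":0,"rx":0,"ry":0,"rz":0,"hand":-1},{"dx":0,"dy":0,"dz":0,"rx":0,"ry":0,"rz":0,"hand":-1}]'
python3 -c "
from h import *
go([.415,.106,.001],np.pi+.033)
im,d,k=shot('wrist','w19.png')"
```

```text
clock: 42.1
position: [0.4148, 0.1059, 0.007]
tool_rot: [3.141, 0.001, -3.109]
force: [-0.1, -0.5, 0.9]
grip_width: 0.0856
clock 42.1 pos [0.4148 0.1059 0.007 ] rot [ 3.1414e+00  9.0000e-04 -3.1086e+00] w 0.0856 | delta mm [-0.2  0.1  6. ] rv [0.0002 0.0009 0.    ]
  if turned first: [-0.2  0.1  6. ]
```

View pics/w19.png

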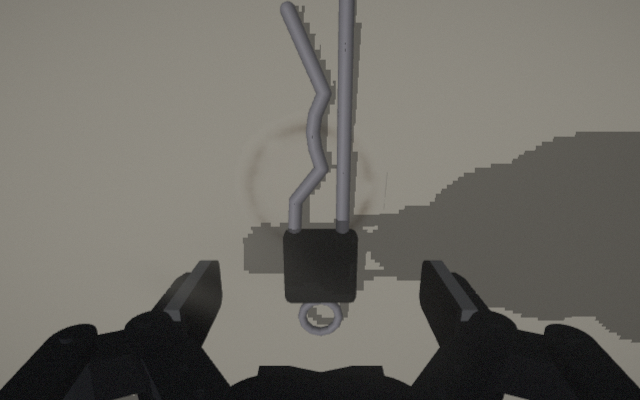

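```bash
python3 -m inch '[{"dx":0,"dy":0,"dz":5,"rx":0,"ry":0,"rz":0,"hand":-0.4},{"dx":0,"dy":0,"dz":0,"rx":0,"ry":0,"rz":0,"hand":-0.1},{"dx":0,"dy":0,"dz":0,"rx":0,"ry":0,"rz":0,"hand":-0.1},{"dx":0,"dy":0,"dz":0,"rx":0,"ry":0,"rz":0,"hand":-0.1},{"dx":0,"dy":0,"dz":0,"rx":0,"ry":0,"rz":0,"hand":-0.1}]' 80
python3 -c "
from h import *
im,d,k=shot('wrist','w20.png');print(bot.observe()['position'])"
```

```text
clock: 42.65
position: [0.4142, 0.1057, 0.0013]
tool_rot: [3.142, 0.0, -3.108]
force: [0.2, 0.3, 0.3]
grip_width: 0.047
[0.41420012 0.10567127 0.00126024]
```

View pics/w20.png

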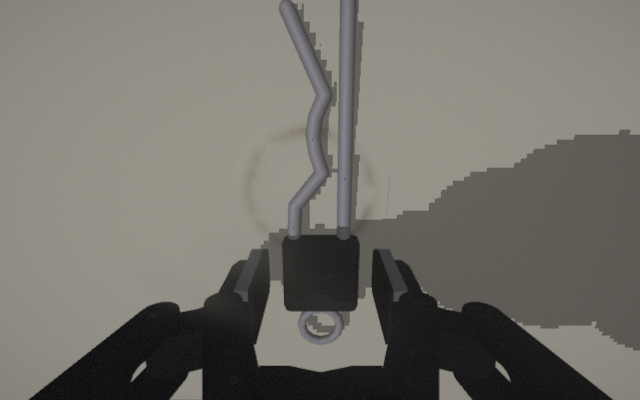

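```bash
python3 -m inch '[{"dx":0,"dy":0,"dz":0,"rx":0,"ry":0,"rz":0,"hand":0.1},{"dx":0,"dy":0,"dz":0,"rx":0,"ry":0,"rz":0,"hand":0.6},{"dx":0,"dy":0,"dz":0,"rx":0,"ry":0,"rz":0,"hand":0.6},{"dx":0,"dy":0,"dz":0,"rx":0,"ry":0,"rz":0,"hand":0.6},{"dx":0,"dy":0,"dz":0,"rx":0,"ry":0,"rz":0,"hand":0.6}]' 80
```

```text
clock: 43.2
position: [0.4142, 0.1056, 0.0014]
tool_rot: [3.142, 0.0, -3.109]
force: [-1.1, 0.1, 10.7]
grip_width: 0.0318
```

```bash
python3 -m inch '[{"dx":0,"dy":0,"dz":-10,"rx":0,"ry":0,"rz":0,"hand":0.6},{"dx":0,"dy":0,"dz":-30,"rx":0,"ry":0,"rz":0,"hand":0.6},{"dx":0,"dy":0,"dz":-40,"rx":0,"ry":0,"rz":0,"hand":0.6},{"dx":0,"dy":0,"dz":-40,"rx":0,"ry":0,"rz":0,"hand":0.6},{"dx":0,"dy":0,"dz":-40,"rx":0,"ry":0,"rz":0,"hand":0.6},{"dx":0,"dy":0,"dz":-40,"rx":0,"ry":0,"rz":0,"hand":0.6},{"dx":0,"dy":0,"dz":-20,"rx":0,"ry":0,"rz":0,"hand":0.6},{"dx":0,"dy":0,"dz":0,"rx":0,"ry":0,"rz":0,"hand":0.6},{"dx":0,"dy":0,"dz":0,"rx":0,"ry":0,"rz":0,"hand":0.6}]'
cat >> h.py <<'E'
def clipmeas(fn):
    s=bot.observe(); im,d,k=shot('wrist',fn); W=world(d,k); Rt=R.from_euler('xyz',s['tool_rot'])
    f,cx,cy,o,Rm=k
    T=(W-s['position'])@Rt.as_matrix()*1000   # tool frame mm
    m=(d>.05)&(abs(T[...,1])<25)&(T[...,0]>24)&(T[...,0]<140)&(abs(T[...,2])<30)
    # straight leg: tool y about +10
    q=T[m&(T[...,1]>4)&(T[...,1]<17)]
    a=np.polyfit(q[:,0],q[:,1],1); 
    for i in range(4):
        e=abs(np.polyval(a,q[:,0])-q[:,1]); q2=q[e<3.3]; a=np.polyfit(q2[:,0],q2[:,1],1)
    b=np.polyfit(q2[:,0],q2[:,2],1)
    print('leg pts',len(q2),'y=',a.round(4),'z(top)=',b.round(4),'tip x',np.percentile(q2[:,0],99.5).round(1),'y at62',np.polyval(a,62).round(2),'ztop at 62',np.polyval(b,62).round(2))
    qb=T[(d>.05)&(abs(T[...,1])<14)&(T[...,0]<22)&(T[...,0]>-24)&(abs(T[...,2])<14)&(im.max(-1)<70)]
    if len(qb): print('block x',np.percentile(qb[:,0],[1,99]).round(1),'z',np.median(qb[:,2]).round(2),'slope z/x',np.polyfit(qb[:,0],qb[:,2],1).round(4))
    return im,d,T
E
python3 -c "
from h import *
s=bot.observe();print(s['position'],s['tool_rot'],s['force'],s['grip_width'])
clipmeas('w21.png')"
```

```text
clock: 44.1
position: [0.4139, 0.1056, 0.2214]
tool_rot: [3.141, 0.001, -3.108]
force: [-0.3, 0.6, -1.0]
grip_width: 0.0317
[0.41392072 0.10560603 0.22142483] [ 3.14132988e+00  6.65101814e-04 -3.10837092e+00] [-0.28846446  0.60374243 -0.96791855] 0.03166697241197879
leg pts 3277 y= [2.0000e-03 9.3496e+00] z(top)= [ 0.0219 -5.9191] tip x 106.9 y at62 9.47 ztop at 62 -4.56
block x [-19.4  14.9] z -8.57 slope z/x [ 0.0582 -8.295 ]
```

View pics/w21.png

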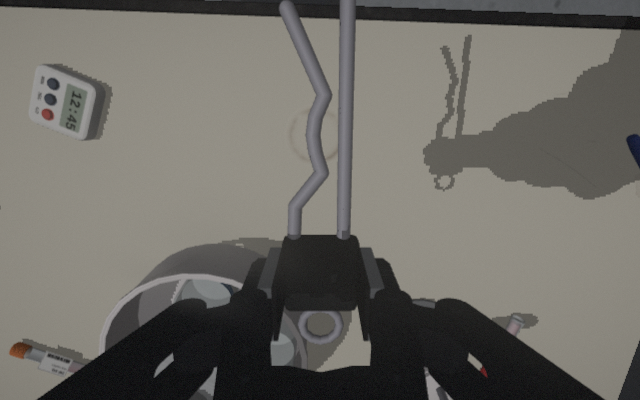

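```bash
python3 -m inch '[{"dx":-10,"dy":-35,"dz":0,"rx":0,"ry":0,"rz":0,"hand":0.6},{"dx":-20,"dy":-40,"dz":0,"rx":0,"ry":0,"rz":0,"hand":0.6},{"dx":-25,"dy":-40,"dz":0,"rx":0,"ry":0,"rz":0,"hand":0.6},{"dx":-30,"dy":-40,"dz":0,"rx":0,"ry":0,"rz":0,"hand":0.6},{"dx":-30,"dy":-40,"dz":0,"rx":0,"ry":0,"rz":0,"hand":0.6},{"dx":-30,"dy":-40,"dz":0,"rx":0,"ry":0,"rz":0,"hand":0.6},{"dx":-30,"dy":-32,"dz":0,"rx":0,"ry":0,"rz":0,"hand":0.6},{"dx":0,"dy":0,"dz":0,"rx":0,"ry":0,"rz":0,"hand":0.6}]'
python3 -m inch '[{"dx":0,"dy":0,"dz":0,"rx":0,"ry":0,"rz":0.149,"hand":0.6},{"dx":0,"dy":0,"dz":0,"rx":0,"ry":0,"rz":0.149,"hand":0.6},{"dx":0,"dy":0,"dz":0,"rx":0,"ry":0,"rz":0.149,"hand":0.6},{"dx":0,"dy":0,"dz":0,"rx":0,"ry":0,"rz":0.149,"hand":0.6},{"dx":0,"dy":0,"dz":0,"rx":0,"ry":0,"rz":0.149,"hand":0.6},{"dx":0,"dy":0,"dz":0,"rx":0,"ry":0,"rz":0.149,"hand":0.6},{"dx":0,"dy":0,"dz":0,"rx":0,"ry":0,"rz":0.149,"hand":0.6},{"dx":0,"dy":0,"dz":0,"rx":0,"ry":0,"rz":0.149,"hand":0.6},{"dx":0,"dy":0,"dz":0,"rx":0,"ry":0,"rz":0.149,"hand":0.6},{"dx":0,"dy":0,"dz":0,"rx":0,"ry":0,"rz":0.149,"hand":0.6}]'
python3 -m inch '[{"dx":0,"dy":0,"dz":0,"rx":0,"ry":0,"rz":0.144,"hand":0.6},{"dx":0,"dy":0,"dz":0,"rx":0,"ry":0,"rz":0,"hand":0.6},{"dx":0,"dy":0,"dz":0,"rx":0,"ry":0,"rz":0,"hand":0.6}]'
python3 -c "
from h import *
go([.5975,-.155,.1417],np.pi/2-.03)
clipmeas('w22.png')
im,d,k=shot('scene','s22.png')
im,d,k=shot('top','t22.png')"
```

```text
clock: 44.95
position: [0.5992, -0.16, 0.2188]
tool_rot: [-3.14, -0.002, -3.113]
force: [-2.6, 0.6, -1.9]
grip_width: 0.0313
clock: 45.95
position: [0.5972, -0.1551, 0.2197]
tool_rot: [-3.139, -0.0, 1.679]
force: [0.4, -0.0, -0.8]
grip_width: 0.0317
clock: 46.25
position: [0.5975, -0.155, 0.2202]
tool_rot: [-3.14, 0.0, 1.545]
force: [-0.1, -0.1, -0.2]
grip_width: 0.0315
clock 46.25 pos [ 0.5975 -0.155   0.2202] rot [-3.1399e+00  2.0000e-04  1.5454e+00] w 0.0315 | delta mm [ 0.1  0.2 78.5] rv [-0.0017  0.0002  0.0047]
  if turned first: [ 0.   0.  78.5]
leg pts 3284 y= [2.30000e-03 1.06526e+01] z(top)= [ 0.0219 -5.8258] tip x 107.5 y at62 10.79 ztop at 62 -4.47
block x [-18.9  15.4] z -8.45 slope z/x [ 0.056  -8.2079]
```

View pics/w22.png

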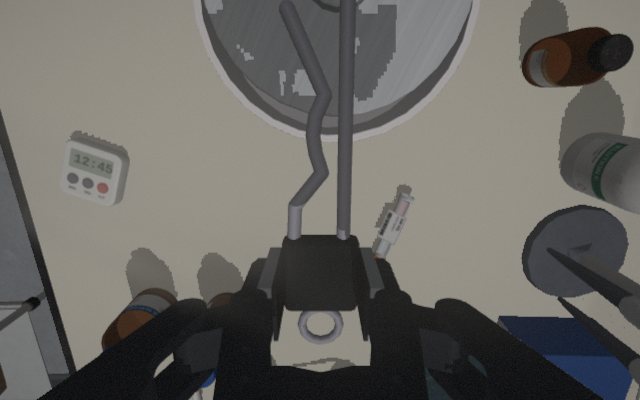

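View pics/s22.png

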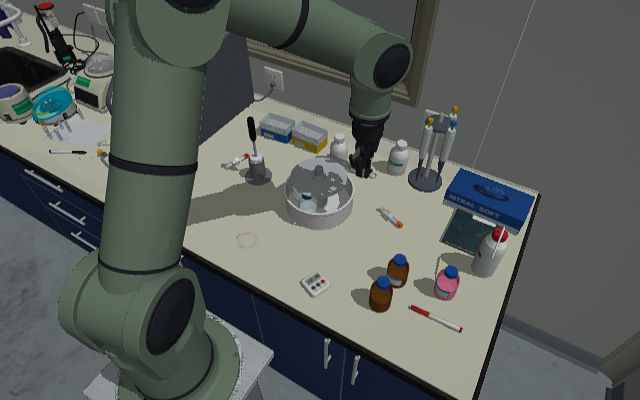

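```bash
python3 -m inch '[{"dx":30,"dy":0,"dz":15,"rx":0,"ry":0,"rz":0.004,"hand":0.6},{"dx":30,"dy":0,"dz":15,"rx":0,"ry":0,"rz":0,"hand":0.6},{"dx":25,"dy":0,"dz":0,"rx":0,"ry":0,"rz":0,"hand":0.6},{"dx":0,"dy":0,"dz":0,"rx":0,"ry":0,"rz":0,"hand":0.6},{"dx":0,"dy":0,"dz":0,"rx":0,"ry":0,"rz":0,"hand":0.6}]'
python3 -c "
from h import *
go([.600,-.0694,.1917],np.pi/2-.03)
im,d,T=clipmeas('w23.png')
s=bot.observe(); k=cal('wrist'); W=world(d,k)
P=near(W,.611,-.009,.03,.135,.142);print('hub',len(P),circ(P) if len(P)>5 else '',P[:,2].mean())
P=near(W,.611,-.009,.02,.153,.165);print('post',len(P),disc(P) if len(P) else '')
cv2.imwrite('pics/w23z.png',cv2.resize(im[30:250,220:440],(600,600),interpolation=cv2.INTER_CUBIC)[:,:,::-1])
im,d,k=shot('scene','s23.png');cv2.imwrite('pics/s23z.png',cv2.resize(im[130:240,270:400],(709,600),interpolation=cv2.INTER_CUBIC)[:,:,::-1])
"
```

```text
clock: 46.9
position: [0.6007, -0.0703, 0.1912]
tool_rot: [3.142, 0.0, 1.539]
force: [0.7, -0.5, -1.6]
grip_width: 0.0312
clock 46.9 pos [ 0.6007 -0.0703  0.1912] rot [3.1415e+00 1.0000e-04 1.5389e+00] w 0.0312 | delta mm [ 0.9 -0.7 -0.5] rv [ 0.0001  0.0001 -0.0019]
  if turned first: [ 0.9 -0.7 -0.5]
leg pts 3286 y= [2.50000e-03 1.06239e+01] z(top)= [ 0.022  -5.8276] tip x 107.4 y at62 10.78 ztop at 62 -4.47
block x [-19.1  15.4] z -8.48 slope z/x [ 0.0553 -8.2412]
hub 1514 [ 0.6125 -0.0104  0.0188] 0.13836883054700028
post 907 (array([ 0.6138, -0.0112]), 0.0119)
```

View pics/w23z.png

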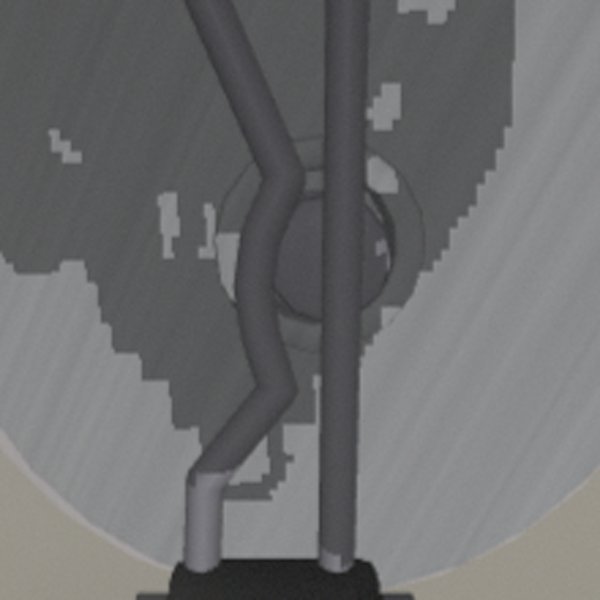

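View pics/s23z.png

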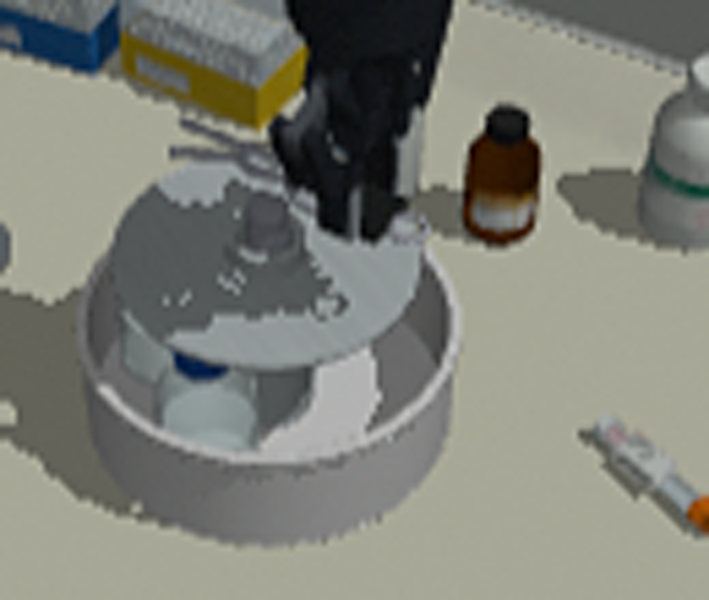

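Seen from the wrist, the straight leg's line passes 0.4 mm from the post centre, so it is well aligned. I'll back off, lower to the hole height, and insert in small steps.

```bash
python3 -m inch '[{"dx":-30,"dy":0.3,"dz":0,"rx":0,"ry":0.02,"rz":0,"hand":0.6},{"dx":-35,"dy":0,"dz":0,"rx":0,"ry":0,"rz":0,"hand":0.6},{"dx":-25,"dy":0,"dz":0,"rx":0,"ry":0,"rz":0,"hand":0.6},{"dx":0,"dy":0,"dz":25,"rx":0,"ry":0,"rz":0,"hand":0.6},{"dx":0,"dy":0,"dz":24,"rx":0,"ry":0,"rz":0,"hand":0.6},{"dx":0,"dy":0,"dz":0,"rx":0,"ry":0,"rz":0,"hand":0.6},{"dx":0,"dy":0,"dz":0,"rx":0,"ry":0,"rz":0,"hand":0.6}]' 100
python3 -c "
from h import *
T=R.from_euler('xyz',[np.pi,0,np.pi/2-.032])*R.from_rotvec([0,.02,0])
go([.5985,-.155,.1405],0,T)
im,d,k=shot('scene','s24.png');cv2.imwrite('pics/s24z.png',cv2.resize(im[130:240,270:400],(709,600),interpolation=cv2.INTER_CUBIC)[:,:,::-1])
f=k
for p in([.6113,-.0092,.144],): print(proj(p,k))
W=world(d,k)
# leg points
m=(W[...,2]>.132)&(W[...,2]<.16)&(W[...,1]<-.03)&(W[...,1]>-.14)&(W[...,0]>.57)&(W[...,0]<.64)
v,u=np.where(m)
for a,b in list(zip(v,u))[::4]: print(a,b,W[a,b].round(4))
"
```

```text
clock: 47.7
position: [0.5978, -0.1603, 0.1415]
tool_rot: [-3.141, -0.02, 1.536]
force: [0.1, -0.4, -1.4]
grip_width: 0.0306
clock 47.7 pos [ 0.5978 -0.1603  0.1415] rot [-3.1414 -0.0196  1.536 ] w 0.0306 | delta mm [5.3 0.5 1.1] rv [-0.0001  0.0004 -0.0028]
  if turned first: [5.3 0.5 1.1]
(np.float64(170.8598112234379), np.float64(319.0758604142411))
175 329 [ 0.6081 -0.0445  0.147 ]
176 330 [ 0.6056 -0.0493  0.1474]
177 331 [ 0.6055 -0.0527  0.1451]
177 335 [ 0.6118 -0.0624  0.1447]
178 336 [ 0.6079 -0.0679  0.1466]
179 337 [ 0.6067 -0.0718  0.1455]
180 338 [ 0.6041 -0.0765  0.146 ]
180 342 [ 0.6095 -0.0866  0.1465]
181 330 [ 0.5883 -0.0592  0.1468]
181 334 [ 0.5919 -0.0702  0.1492]
181 342 [ 0.6051 -0.0889  0.1474]
182 328 [ 0.5858 -0.0541  0.1424]
182 332 [ 0.5876 -0.0661  0.1469]
182 336 [ 0.5943 -0.0754  0.1458]
182 340 [ 0.5984 -0.0861  0.1478]
182 345 [ 0.606  -0.0982  0.1473]
183 337 [ 0.5936 -0.0792  0.1443]
183 341 [ 0.5944 -0.0915  0.1498]
183 347 [ 0.6054 -0.1049  0.1472]
184 342 [ 0.5939 -0.095   0.1481]
184 349 [ 0.6076 -0.1103  0.144 ]
185 344 [ 0.5962 -0.1003  0.1448]
186 344 [ 0.5929 -0.1022  0.1446]
186 348 [ 0.5959 -0.1132  0.1476]
187 347 [ 0.5933 -0.1115  0.145 ]
188 349 [ 0.5925 -0.1183  0.1452]
189 351 [ 0.5929 -0.1245  0.144 ]
191 351 [ 0.5843 -0.1289  0.1459]
192 352 [ 0.5814 -0.1335  0.1469]
193 353 [ 0.5831 -0.136   0.1428]
```

View pics/s24z.png

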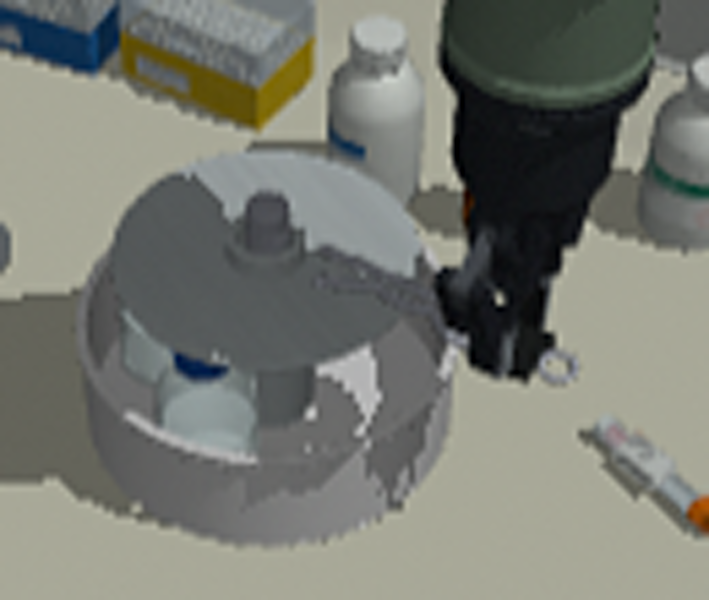

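```bash
python3 -m inch '[{"dx":8,"dy":0.4,"dz":1,"rx":0,"ry":0,"rz":0,"hand":0.6},{"dx":8,"dy":0,"dz":0,"rx":0,"ry":0,"rz":0,"hand":0.6},{"dx":4,"dy":0,"dz":0,"rx":0,"ry":0,"rz":0,"hand":0.6},{"dx":4,"dy":0,"dz":0,"rx":0,"ry":0,"rz":0,"hand":0.6},{"dx":0,"dy":0,"dz":0,"rx":0,"ry":0,"rz":0,"hand":0.6},{"dx":0,"dy":0,"dz":0,"rx":0,"ry":0,"rz":0,"hand":0.6}]'
python3 -m inch '[{"dx":3,"dy":0,"dz":0,"rx":0,"ry":0,"rz":0,"hand":0.6},{"dx":0,"dy":0,"dz":0,"rx":0,"ry":0,"rz":0,"hand":0.6}]'
```

```text
clock: 48.35
position: [0.5992, -0.1354, 0.1405]
tool_rot: [3.142, -0.02, 1.537]
force: [0.5, -0.8, -0.5]
grip_width: 0.0309
clock: 48.55
position: [0.5993, -0.1322, 0.1405]
tool_rot: [-3.142, -0.02, 1.537]
force: [0.6, -0.3, -0.5]
grip_width: 0.0306
```

```bash
python3 -m inch '[{"dx":3,"dy":0,"dz":0,"rx":0,"ry":0,"rz":0,"hand":0.6},{"dx":3,"dy":0,"dz":0,"rx":0,"ry":0,"rz":0,"hand":0.6},{"dx":0,"dy":0,"dz":0,"rx":0,"ry":0,"rz":0,"hand":0.6}]'
python3 -m inch '[{"dx":3,"dy":0,"dz":0,"rx":0,"ry":0,"rz":0,"hand":0.6},{"dx":3,"dy":0,"dz":0,"rx":0,"ry":0,"rz":0,"hand":0.6},{"dx":0,"dy":0,"dz":0,"rx":0,"ry":0,"rz":0,"hand":0.6}]'
python3 -c "
from h import *
im,d,T=clipmeas('w25.png')
im,d,k=shot('scene','s25.png');cv2.imwrite('pics/s25z.png',cv2.resize(im[130:240,270:400],(709,600),interpolation=cv2.INTER_CUBIC)[:,:,::-1])"
```

```text
clock: 48.85
position: [0.5995, -0.1258, 0.1406]
tool_rot: [-3.142, -0.02, 1.537]
force: [0.3, 0.3, -0.1]
grip_width: 0.0307
clock: 49.15
position: [0.5997, -0.1199, 0.1407]
tool_rot: [3.142, -0.02, 1.537]
force: [0.1, -0.4, -1.3]
grip_width: 0.0309
leg pts 3943 y= [5.0000e-04 9.5888e+00] z(top)= [-0.1158  6.8305] tip x 104.4 y at62 9.62 ztop at 62 -0.35
block x [-18.5  15.4] z -8.3 slope z/x [ 0.0553 -8.1046]
```

View pics/w25.png

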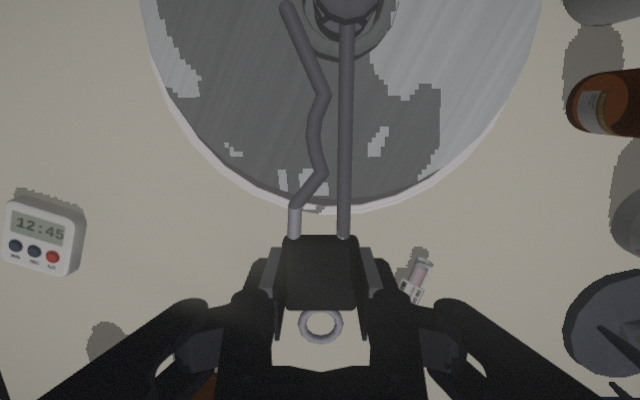

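View pics/s25z.png

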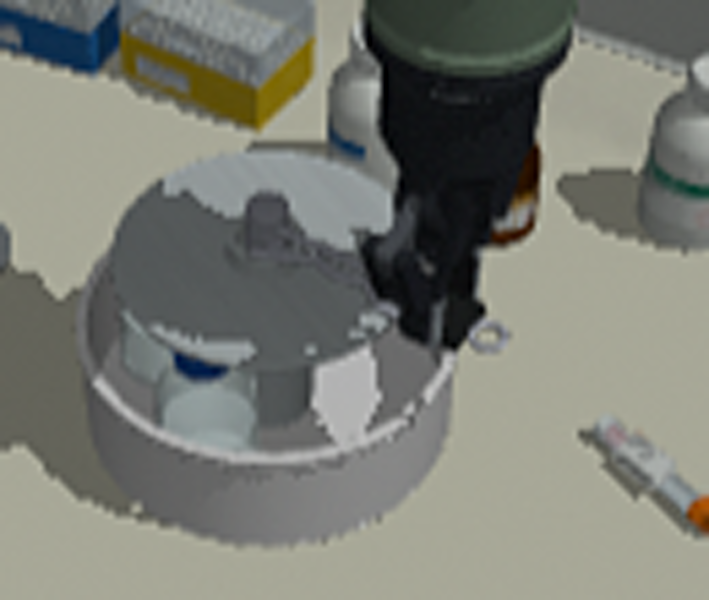

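The straight leg runs into the post at (346,25), with the post centred on it. Continuing.

```bash
python3 -m inch '[{"dx":4,"dy":0,"dz":0,"rx":0,"ry":0,"rz":0,"hand":0.6},{"dx":4,"dy":0,"dz":0,"rx":0,"ry":0,"rz":0,"hand":0.6},{"dx":4,"dy":0,"dz":0,"rx":0,"ry":0,"rz":0,"hand":0.6},{"dx":0,"dy":0,"dz":0,"rx":0,"ry":0,"rz":0,"hand":0.6}]'
python3 -m inch '[{"dx":4,"dy":0,"dz":0,"rx":0,"ry":0,"rz":0,"hand":0.6},{"dx":4,"dy":0,"dz":0,"rx":0,"ry":0,"rz":0,"hand":0.6},{"dx":0,"dy":0,"dz":0,"rx":0,"ry":0,"rz":0,"hand":0.6}]'
python3 -m inch '[{"dx":4,"dy":0,"dz":0,"rx":0,"ry":0,"rz":0,"hand":0.6},{"dx":4,"dy":0,"dz":0,"rx":0,"ry":0,"rz":0,"hand":0.6},{"dx":0,"dy":0,"dz":0,"rx":0,"ry":0,"rz":0,"hand":0.6}]' 120
```

```text
clock: 49.65
position: [0.6002, -0.1075, 0.141]
tool_rot: [-3.142, -0.02, 1.538]
force: [0.2, -0.9, -0.9]
grip_width: 0.0305
clock: 49.95
position: [0.6003, -0.0997, 0.1411]
tool_rot: [-3.141, -0.02, 1.538]
force: [0.2, -0.3, -0.5]
grip_width: 0.0303
clock: 50.25
position: [0.6004, -0.0917, 0.1412]
tool_rot: [-3.141, -0.02, 1.537]
force: [-1.5, -0.1, -0.3]
grip_width: 0.0299
```

```bash
python3 -m inch '[{"dx":3,"dy":0,"dz":0.3,"rx":0,"ry":0,"rz":0,"hand":0.6},{"dx":3,"dy":0,"dz":0.3,"rx":0,"ry":0,"rz":0,"hand":0.6},{"dx":0,"dy":0,"dz":0,"rx":0,"ry":0,"rz":0,"hand":0.6}]'
python3 -m inch '[{"dx":3,"dy":0,"dz":0,"rx":0,"ry":0,"rz":0,"hand":0.6},{"dx":0,"dy":0,"dz":0,"rx":0,"ry":0,"rz":0,"hand":0.6}]'
python3 -m inch '[{"dx":3,"dy":0,"dz":0,"rx":0,"ry":0,"rz":0,"hand":0.6},{"dx":0,"dy":0,"dz":0,"rx":0,"ry":0,"rz":0,"hand":0.6}]'
python3 -c "
from h import *
im,d,T=clipmeas('w26.png')"
```

```text
clock: 50.55
position: [0.6008, -0.0855, 0.1407]
tool_rot: [-3.141, -0.021, 1.537]
force: [-1.7, 1.7, -1.0]
grip_width: 0.0296
clock: 50.75
position: [0.601, -0.0828, 0.1408]
tool_rot: [-3.141, -0.021, 1.537]
force: [-1.6, 0.8, -0.9]
grip_width: 0.0303
clock: 50.95
position: [0.6011, -0.0799, 0.1409]
tool_rot: [-3.142, -0.02, 1.537]
force: [-2.1, 2.7, -0.6]
grip_width: 0.0299
leg pts 3979 y= [-8.70000e-03  1.02412e+01] z(top)= [ 0.058 -8.991] tip x 111.6 y at62 9.7 ztop at 62 -5.39
block x [-18.6  15.3] z -8.19 slope z/x [ 0.0557 -7.9792]
```

View pics/w26.png

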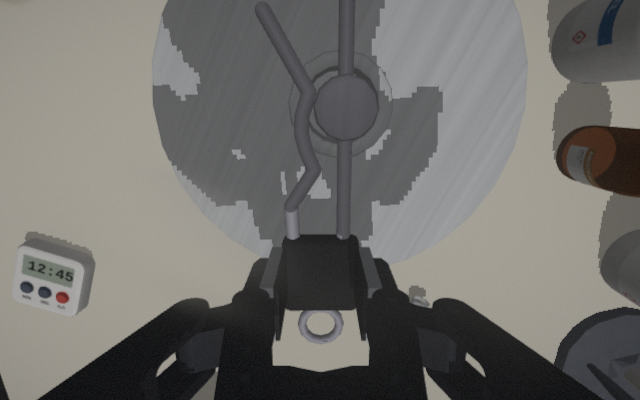

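The leg is through the post, and the sprung leg's crest rides on the post at (312,95). About 10 mm remains to the bow.

```bash
python3 -m inch '[{"dx":3,"dy":0,"dz":0,"rx":0,"ry":0,"rz":0,"hand":0.6},{"dx":0,"dy":0,"dz":0,"rx":0,"ry":0,"rz":0,"hand":0.6}]'
python3 -m inch '[{"dx":3,"dy":0,"dz":0,"rx":0,"ry":0,"rz":0,"hand":0.6},{"dx":0,"dy":0,"dz":0,"rx":0,"ry":0,"rz":0,"hand":0.6}]'
python3 -m inch '[{"dx":2,"dy":0,"dz":0,"rx":0,"ry":0,"rz":0,"hand":0.6},{"dx":0,"dy":0,"dz":0,"rx":0,"ry":0,"rz":0,"hand":0.6}]'
python3 -c "
from h import *
im,d,T=clipmeas('w27.png'); cv2.imwrite('pics/w27z.png',cv2.resize(im[0:260,220:440],(507,600),interpolation=cv2.INTER_CUBIC)[:,:,::-1])"
```

```text
clock: 51.2
position: [0.6012, -0.0769, 0.141]
tool_rot: [3.142, -0.02, 1.537]
force: [-1.5, 2.0, -1.1]
grip_width: 0.0306
clock: 51.4
position: [0.6013, -0.074, 0.1411]
tool_rot: [3.141, -0.02, 1.537]
force: [-1.7, 1.3, -0.1]
grip_width: 0.0302
clock: 51.6
position: [0.6013, -0.0722, 0.1411]
tool_rot: [3.142, -0.02, 1.537]
force: [-1.5, 1.3, -1.4]
grip_width: 0.0302
leg pts 3981 y= [-0.0108 10.4045] z(top)= [  0.1403 -14.1445] tip x 111.8 y at62 9.74 ztop at 62 -5.44
block x [-18.5  15.3] z -8.19 slope z/x [ 0.0545 -7.9853]
```

View pics/w27z.png

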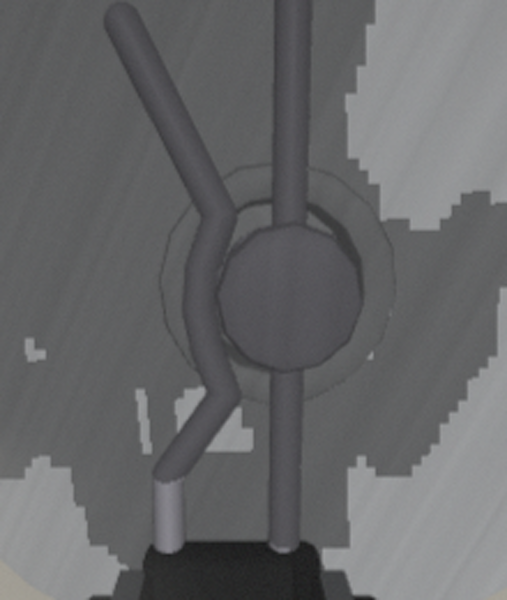

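```bash
python3 -m inch '[{"dx":1.5,"dy":0,"dz":0,"rx":0,"ry":0,"rz":0,"hand":0.6},{"dx":1,"dy":0,"dz":0,"rx":0,"ry":0,"rz":0,"hand":0.6},{"dx":0,"dy":0,"dz":0,"rx":0,"ry":0,"rz":0,"hand":0.6},{"dx":0,"dy":0,"dz":0,"rx":0,"ry":0,"rz":0,"hand":0.6}]'
python3 -c "
from h import *
im,d,T=clipmeas('w28.png'); cv2.imwrite('pics/w28z.png',cv2.resize(im[0:260,220:440],(507,600),interpolation=cv2.INTER_CUBIC)[:,:,::-1])"
```

```text
clock: 52.05
position: [0.6013, -0.07, 0.1411]
tool_rot: [-3.141, -0.02, 1.537]
force: [-2.2, -1.0, -1.0]
grip_width: 0.03
leg pts 3965 y= [-0.0113 10.4429] z(top)= [  0.164  -15.7229] tip x 111.8 y at62 9.74 ztop at 62 -5.56
block x [-18.5  15.3] z -8.22 slope z/x [ 0.0567 -8.0054]
```

View pics/w28z.png

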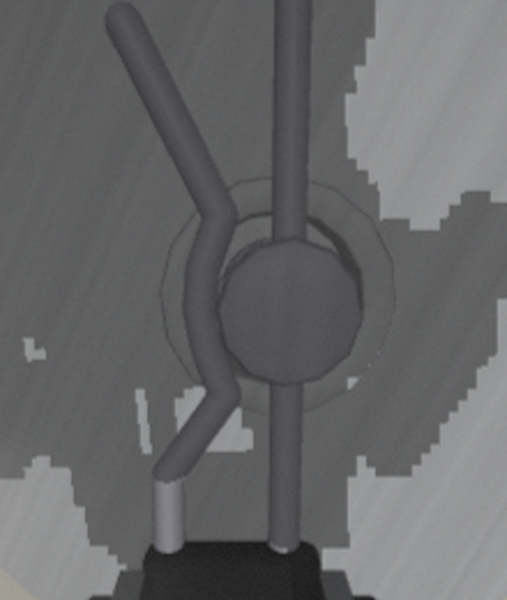

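```bash
python3 -m inch '[{"dx":0,"dy":0,"dz":1,"rx":0,"ry":0,"rz":0,"hand":0.6},{"dx":0,"dy":0,"dz":1,"rx":0,"ry":0,"rz":0,"hand":0.6},{"dx":0,"dy":0,"dz":0,"rx":0,"ry":0,"rz":0,"hand":0.6},{"dx":0,"dy":0,"dz":0,"rx":0,"ry":0,"rz":0,"hand":0.6}]'
```

```text
clock: 52.5
position: [0.6014, -0.0699, 0.1391]
tool_rot: [-3.142, -0.02, 1.537]
force: [-1.9, -0.1, 0.1]
grip_width: 0.0298
```

```bash
python3 -m inch '[{"dx":0,"dy":0,"dz":0,"rx":0,"ry":0,"rz":0,"hand":0.1},{"dx":0,"dy":0,"dz":0,"rx":0,"ry":0,"rz":0,"hand":-0.2},{"dx":0,"dy":0,"dz":0,"rx":0,"ry":0,"rz":0,"hand":-0.4},{"dx":0,"dy":0,"dz":0,"rx":0,"ry":0,"rz":0,"hand":-0.4},{"dx":0,"dy":0,"dz":0,"rx":0,"ry":0,"rz":0,"hand":-0.4}]'
python3 -c "
from h import *
im,d,T=clipmeas('w29.png')"
python3 -m inch '[{"dx":0,"dy":0,"dz":-10,"rx":0,"ry":0,"rz":0,"hand":-0.4},{"dx":0,"dy":0,"dz":-30,"rx":0,"ry":0,"rz":0,"hand":-0.4},{"dx":0,"dy":0,"dz":-40,"rx":0,"ry":-0.02,"rz":0,"hand":-0.4},{"dx":0,"dy":0,"dz":-40,"rx":0,"ry":0,"rz":0,"hand":-0.4},{"dx":0,"dy":0,"dz":0,"rx":0,"ry":0,"rz":0,"hand":-0.4},{"dx":0,"dy":0,"dz":0,"rx":0,"ry":0,"rz":0,"hand":-0.4}]'
python3 -c "
from h import *
im,d,k=shot('wrist','w30.png');W=world(d,k)
P=near(W,.611,-.009,.02,.155,.165);pc=disc(P);print('post',pc)
bm=(im.max(-1)<60)&(W[...,2]>.13)&(W[...,2]<.165)&(abs(W[...,1]+.07)<.035)&(abs(W[...,0]-.602)<.035)
P=W[bm];print('block',len(P),P.mean(0).round(4),cv2.minAreaRect((P[:,:2]*1000).astype(np.float32)))
A=np.c_[P[:,:2]-P[:,:2].mean(0),np.ones(len(P))];print('block plane',np.linalg.lstsq(A,P[:,2],rcond=None)[0].round(4))
P=near(W,.611,-.009,.1,.118,.131);A=np.c_[P[:,:2]-[.611,-.009],np.ones(len(P))];print('plate',np.linalg.lstsq(A,P[:,2],rcond=None)[0].round(4))
im,d,k=shot('scene','s30.png');cv2.imwrite('pics/s30z.png',cv2.resize(im[130:240,270:400],(709,600),interpolation=cv2.INTER_CUBIC)[:,:,::-1])
print([ (r['score'],r['centre']) for r in bot.tip_of('wrist','clip_seat')], proj([pc[0][0],pc[0][1],.144],cal('wrist')))"
```

```text
clock: 53.0
position: [0.6014, -0.0699, 0.1392]
tool_rot: [3.141, -0.02, 1.537]
force: [1.0, -1.2, 0.5]
grip_width: 0.0599
leg pts 3717 y= [-0.0312 10.3645] z(top)= [ 3.00000e-03 -1.10508e+01] tip x 109.0 y at62 8.43 ztop at 62 -10.86
block x [-18.9  15.3] z -0.38 slope z/x [-0.0808 -0.2625]
clock: 53.65
position: [0.6016, -0.0715, 0.2605]
tool_rot: [3.14, -0.0, 1.537]
force: [-1.1, 0.2, -1.1]
grip_width: 0.0597
post (array([ 0.6136, -0.0104]), 0.0119)
block 1654 [ 0.6009 -0.0708  0.1394] ((600.609619140625, -71.65204620361328), (33.07400894165039, 35.4244499206543), 0.04594733566045761)
block plane [0.0738 0.1158 0.1394]
plate [ 1.000e-04 -3.000e-04  1.251e-01]
[(0.92, [116.9, 334.5])] (np.float64(114.21875165180755), np.float64(333.7842838257041))
```

View pics/w30.png

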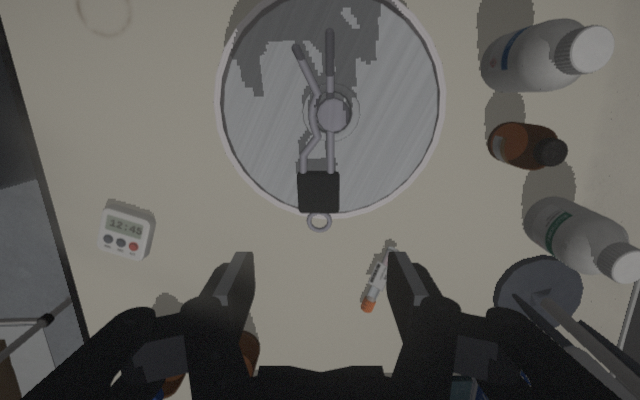

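View pics/s30z.png

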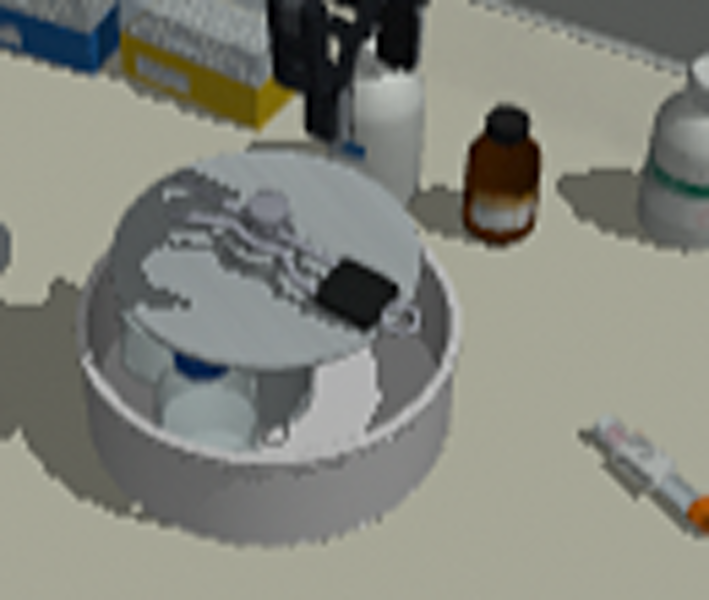

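View pics/s30.png

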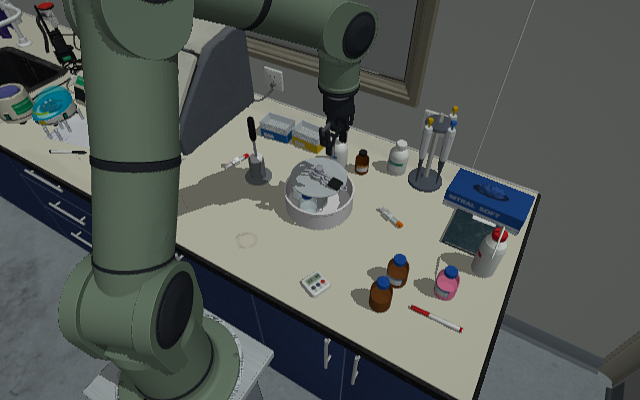

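The clip is locked: the post sits in the bow at (333,115), seat offset is about 3 mm, and tilt is about 0.14 rad. I'll retreat and make a last check.

```bash
python3 -m inch '[{"dx":0,"dy":-30,"dz":-30,"rx":0,"ry":0,"rz":0,"hand":-0.4},{"dx":-20,"dy":-40,"dz":-20,"rx":0,"ry":0,"rz":0,"hand":-0.4},{"dx":-20,"dy":-40,"dz":0,"rx":0,"ry":0,"rz":0,"hand":-0.4},{"dx":0,"dy":0,"dz":0,"rx":0,"ry":0,"rz":0,"hand":-0.4},{"dx":0,"dy":0,"dz":0,"rx":0,"ry":0,"rz":0,"hand":-0.4},{"dx":0,"dy":0,"dz":0,"rx":0,"ry":0,"rz":0,"hand":-0.4},{"dx":0,"dy":0,"dz":0,"rx":0,"ry":0,"rz":0,"hand":-0.4},{"dx":0,"dy":0,"dz":0,"rx":0,"ry":0,"rz":0,"hand":-0.4},{"dx":0,"dy":0,"dz":0,"rx":0,"ry":0,"rz":0,"hand":-0.4},{"dx":0,"dy":0,"dz":0,"rx":0,"ry":0,"rz":0,"hand":-0.4}]'
python3 -c "
from h import *
for c in('scene','top','wrist'):
  im,d,k=shot(c,c+'31.png');W=world(d,k)
  bm=(im.max(-1)<55)&(W[...,2]>.12)&(W[...,2]<.165)&(abs(W[...,1]+.07)<.03)&(abs(W[...,0]-.602)<.03)
  P=W[bm]
  if len(P)>20: A=np.c_[P[:,:2]-P[:,:2].mean(0),np.ones(len(P))];print(c,'block',len(P),P.mean(0).round(4),'plane',np.linalg.lstsq(A,P[:,2],rcond=None)[0].round(3))
  P=near(W,.6185,.232,.04,.15,.26); print('brush',len(P),P[:,2].max() if len(P) else'')
  P=near(W,.611,-.009,.1,.118,.131);A=np.c_[P[:,:2]-[.611,-.009],np.ones(len(P))];print('plate',len(P),np.linalg.lstsq(A,P[:,2],rcond=None)[0].round(4))
  for t in('timer','swab_r','marker_r'):
    for r in bot.trace(c,t)[:1]:
      P=W[r['region']];print(t,np.nanmedian(P,0).round(3))
  if c=='scene': cv2.imwrite('pics/s31z.png',cv2.resize(im[90:240,220:400],(720,600),interpolation=cv2.INTER_CUBIC)[:,:,::-1])
"
```

```text
clock: 54.8
position: [0.4901, -0.1077, 0.309]
tool_rot: [-3.141, 0.0, 1.537]
force: [-0.3, 0.7, 0.8]
grip_width: 0.0596
scene block 121 [ 0.5946 -0.0717  0.1377] plane [0.066 0.112 0.138]
brush 161 0.24336270026267748
plate 1337 [ 0.0008 -0.0003  0.1244]
timer [ 0.347 -0.153  0.014]
swab_r [ 0.667 -0.225  0.013]
marker_r [ 0.419 -0.463  0.01 ]
brush 112 0.24433211693771928
plate 1384 [ 0.0006 -0.0025  0.1256]
marker_r [ 0.423 -0.44   0.012]
wrist block 1431 [ 0.5991 -0.0716  0.1391] plane [0.104 0.123 0.139]
brush 0 
plate 20373 [ 0.0002 -0.0006  0.1251]
timer [ 0.359 -0.15   0.014]
swab_r [ 0.672 -0.224  0.014]
marker_r [ 0.425 -0.416  0.011]
```

View pics/s31z.png

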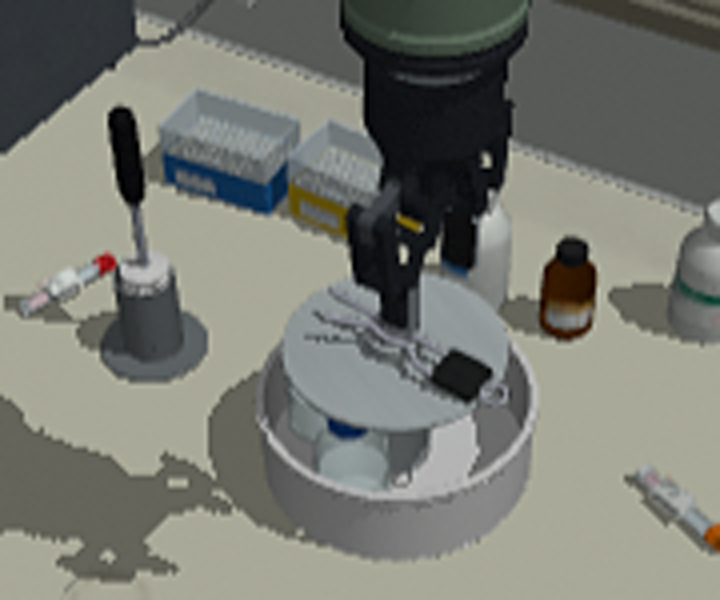

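```bash
python3 -c "
from workcell import bot
print(bot.job_done(), bot.observe()['clock'])"
```

```text
the job is handed in; nothing more can be done
the job is handed in; nothing more can be done
```

I finished every step of the job and handed it in at about 55 s of the 210 s allowed; no verdict is reported.

**What was done**
- **Brush:** I scrubbed three strokes. The first two showed floor contact (18.8 N and 5.9 N). The third showed no clear contact, but the brush was at the same depth, well under the 20 mm limit. I then stood the brush back in its stand.
- **Bottles:** Only two clear blue-capped bottles were present. Both stand in the tub; the brown and pink look-alikes were not touched.
- **Keeper plate:** I lowered it hub up over the post until it made contact with the pedestal.
- **Clip:** I pushed the straight leg through the cross hole from the −y side until the post sat in the bow, then released it and pulled the arm clear.

**Last checks**
- **Brush:** upright in its stand, top at z ≈ 0.243 m.
- **Bottles:** cap tops at 0.114–0.116 m, about 64 mm from the axis. That was measured before the plate hid most of them from view.
- **Plate:** flat, top at 0.125 m, about 1 mm off the axis.
- **Clip:** seat point about 3 mm from the hole centre, and leg about 0.03 rad off world y (hole axis measured to about 0.05 rad). After release it sagged to a tilt of about 0.13–0.16 rad, inside the 0.3 limit.
- **Bystanders:** the timer and swab tube are where they started. Marker readings varied between cameras by up to 47 mm. Against the first picture, the scene camera moved 5 mm and the top camera 16 mm, and the arm never went near it.
- **Disagreements:** the cameras differ by 2–5 mm in x. I allowed for this when aligning the plate and the clip.

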